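# Close the veneer press evenly

## Robot

A 6-joint arm with a two-finger parallel gripper is mounted at the origin on the work surface. World frame = base frame: x ahead of the robot, y to its left, z up, the work surface at z = 0. Lengths are in m, angles in degrees, forces in N, time in s.
With the tool pointing down it reaches from about 0.3 to 0.875 m from the base axis. Payload 6.4 kg.
Tool frame: the origin (TCP) lies between the finger pads; the fingertips stand 25 mm ahead of it and the grasp point (between the pads) lies 6 mm ahead of it; x points along the fingers, y is the direction in which the jaws open and shut, and the axes are right-handed (so a half turn about x gives the same grasp; the last joint's range is limited). The gripper opens to 88 mm and grips with 3 to 60 N. Pads are 18 mm wide; open, the fingers measure 123 mm over their backs; the gripper's body (75 mm by 187 mm) begins 45 mm behind the grasp point.
Start: joints at [-76.278, 10.359, 92.074, -0, 77.567, -11.82], TCP at [0.248, -0.519, 0.264] pointing down, gripper open.
Joint ranges: [-171.53, 171.53], [-51.25, 118.39], [17.06, 147.69], [-65.23, 245.23], [0, 150.52], [-178.68, 178.68]. Speed limits (degrees/s): [147.25, 147.25, 172.46, 180, 180, 180].

## Interface

Orientations are given as a 3x3 rotation matrix whose columns are the frame's x, y, z axes.
In Python, from plant import manip, get_image gives the robot as it stands.
- The arm moves only by the tool send_rows, never from a script. Its argument "series" is a list of rows, each an object with "offset": the shift along the tool's x, y, z in mm, a list of three; "delta_rot": the turn, a rotation vector about the tool's x, y, z in rad, a list of three; "gripper": the finger opening in mm, from 0 to 88.1. In form: [{"offset": [tx, ty, tz], "delta_rot": [rx, ry, rz], "gripper": gripper}, ...]. A call has 1 to 8 rows; each row shifts and turns the pose as measured when the row begins, along the tool's axes as they then stand; what a row does not reach is not made up. A row lasts 1/8 s, in which the tool goes at most 62.5 mm and 10.7 degrees, less where a joint would pass 70% of its speed; a pose out of reach is approached as far as the arm can. A call is refused whole if a number of a shift passes 62.5 or a number of a turn 0.188, either way. A call with a gripper value outside its range is refused whole. The fingers move at their own pace and stop on an object; "squeeze" is the grip in N (left out, the last holds). Time passes only in rows, so rows that do not move let the fingers close. It gives the time, the measured TCP pose, the force and the opening at its end, in the units of the state.
- manip.sense(): the state, without advancing time (a new reading comes with each control period).
- get_image(name): name is "side" or "top" or "wrist"; returns a dict with "frame" (384x512x3 uint8, red, green, blue), "fx", "fy", "cx", "cy" (pixels), "R" (3x3) and "t" (3): a world point X has camera coordinates R X + t. Camera axes: x right, y down, z forward; pixel columns grow to the right and rows downward; lengths in m; the calibration is good to about 2 mm. A picture is of the moment at which its call begins. There is no depth.
- manip.job_done(): hands the job in, once; it reports no verdict.
The state is a dict: "clock": time; "q": joint angles; "qvel": joint speeds; "joint_efforts": joint torques, N m; "tool_pos": TCP position; "tool_rot": TCP orientation; "ft_force": force on the tool from outside, world axes, zero at the start; "wrist_torque": the same for the moment, N m; "grip_width": finger opening in m.
Only numpy, scipy, OpenCV 4.12 (cv2) and the standard library are available. Lean on these libraries where they do the work, as an engineer would, in place of code of your own. Each camera call takes 0.05 s, during which the arm holds its last target.

## Task

Close the veneer press: tighten its four wing screws clockwise a little at a time, going crosswise from corner to opposite corner so that the plate stays within about a degree of level all the way, until the plate lies flat on the panel and every screw is snug, but none forced so hard that the veneer is bruised. Then let go, and leave the mallet, the glue bottle and the try square alone.

Things in the scene. Friction and masses are not known exactly. Their poses are not given: they have to be found in the camera images.
- press: bench-top veneer press: wooden base 270 x 240 x 30 mm fixed to the bench, turned by up to 20 degrees. Origin: centre of its underside, on the bench, z up, x away from the robot when not turned. Four screws stand at x, y = +-80 mm. In the middle of the base, under the plate, lies the veneered panel: dark wood, 150 x 150 mm, 10.8 to 13.2 mm thick from one time to the next.
- plate: pressing plate: plywood, 210 x 210 x 18 mm, pushed up by springs against the washers of the four screws. Origin: centre of its underside, z up. It can only rise, sink and tip. It starts about 5 to 8 mm above the panel, within half a degree of level, and each corner sinks as its screw is turned. Seated, its underside is 42 mm (give or take 1.2, as thick as the panel is) above the bench.
- plate_top (a point): centre of the plate's upper face, 18 mm above its underside. Feel of the screws: each runs with a steady friction of about 0.21 N m and stays where it is left; once the plate is down, its torque climbs by 0.005 N m per newton of clamping force. Snug is 0.29 to 0.36 N m in all (15 to 30 N, some 0.2 to 0.4 rad past touch-down); past 0.41 N m (40 N) the veneer is bruised.
- screw_a: near left screw: black wing, a flat bar 56 mm long, 14 thick, 16 high, on a 12 mm stem. Origin: the wing's centre, on the screw's axis, 34 mm above the plate's top; x along the wing, z up. Clockwise seen from above tightens; wing and plate corner sink 5 mm per radian; touch-down is about 1.0 to 1.7 rad from the start. Gripped across its thickness with 25 to 40 N from above it can be turned.
- screw_b: near right screw: black wing, a flat bar 56 mm long, 14 thick, 16 high, on a 12 mm stem. Origin: the wing's centre, on the screw's axis, 34 mm above the plate's top; x along the wing, z up. Clockwise seen from above tightens; wing and plate corner sink 5 mm per radian; touch-down is about 1.0 to 1.7 rad from the start. Gripped across its thickness with 25 to 40 N from above it can be turned.
- screw_c: far right screw: black wing, a flat bar 56 mm long, 14 thick, 16 high, on a 12 mm stem. Origin: the wing's centre, on the screw's axis, 34 mm above the plate's top; x along the wing, z up. Clockwise seen from above tightens; wing and plate corner sink 5 mm per radian; touch-down is about 1.0 to 1.7 rad from the start. Gripped across its thickness with 25 to 40 N from above it can be turned.
- screw_d: far left screw: black wing, a flat bar 56 mm long, 14 thick, 16 high, on a 12 mm stem. Origin: the wing's centre, on the screw's axis, 34 mm above the plate's top; x along the wing, z up. Clockwise seen from above tightens; wing and plate corner sink 5 mm per radian; touch-down is about 1.0 to 1.7 rad from the start. Gripped across its thickness with 25 to 40 N from above it can be turned.
- mallet_c (a point): joiner's wooden mallet lying on the bench, 280 mm long, head 65 x 130 x 70 mm, a bystander; point at the centre of the handle's length, 35 mm up
- glue_c (a point): white glue bottle, 56 mm across, 170 mm high, standing on the bench, a bystander; point half-way up
- square_c (a point): joiner's try square lying on the bench to the left beyond the press: wooden stock 120 x 22 x 16 mm, steel blade 200 mm long; a bystander; point at the centre of the stock, 8 mm up

How it is judged (in metres and radians):
On the way, in this order (a step that is already met when the one before it is completed fails the run):
1. the plate has been run down by some millimetres (distance of plate from where it was at the start of the episode above 0.0025 m), for 0.2 s.
2. a first screw bites (over 8 N) with the plate down on the panel, about level (contact force between any of screw_a, screw_b, screw_c, screw_d and plate above 8 N and angle between plate's own z axis and vertical below 0.012 rad), for 0.2 s.
At the end, for the whole second after the job is handed in: The plate lies flat on the panel (within 0.4 degrees of level), each of the four screws presses on the plate with more than 10 N, and everything is let go (contact force between each of screw_a, screw_b, screw_c, screw_d and plate above 10 N and angle between plate's own z axis and vertical below 0.007 rad); the robot touches nothing.
It fails at once if the plate tipped more than 1.25 degrees out of level (angle between plate's own z axis and vertical above 0.0218 rad).
It fails at once if a screw was overtightened (over 40 N) and bruised the veneer (contact force between any of screw_a, screw_b, screw_c, screw_d and plate above 40 N).
It fails at once if the mallet was disturbed (distance of mallet_c from where it was at the start of the episode above 0.02 m).
It fails at once if the glue bottle was disturbed (distance of glue_c from where it was at the start of the episode above 0.02 m).
It fails at once if the try square was disturbed (distance of square_c from where it was at the start of the episode above 0.02 m).
It also fails if it takes over 72 s, if anything falls off the work surface, if the arm or the gripper's body presses on something with over 40 N, if the wrist force passes 120 N, or if a joint passes its speed limit or range.

## Working session

There is one attempt and no reset: what is moved stays moved. The work goes in short steps, Python scripts to look and compute and a tool call to move; the robot and the scene stay as the last step left them, time stands still between calls to the robot, and variables do not carry over. Pictures are saved under pics/ and viewed, and the job is handed in when it is done.

Besides the shell and the picture viewer there is one more tool, called after "Emit:" as name(argument=value, ...) on one line, values as JSON. send_rows: Moves the arm, as the interface text tells. Its arguments: {"type":"object","properties":{"series":{"type":"array"},"squeeze":{"type":"number"}},"required":["series"]}

```bash
ls; mkdir -p pics
python3 - <<'E'
from plant import manip,get_image
import cv2
print(manip.sense())
for n in ("top","side","wrist"):
    d=get_image(n); cv2.imwrite(f"pics/{n}0.png",d["frame"][:,:,::-1]); print(n,d["fx"],d["fy"],d["cx"],d["cy"],d["R"],d["t"])
E
```

```text
pics
{'clock': 0.0, 'q': array([-7.62789098e+01,  1.03985349e+01,  9.21311740e+01,  1.98363593e-03,
        7.75668699e+01, -1.18190925e+01]), 'qvel': array([ 0.03212146,  0.13104826, -0.02871949,  0.02372894, -0.0265573 ,
       -0.0585544 ]), 'joint_efforts': array([-6.60936312e-04, -4.33861792e+01, -3.41850972e+01,  7.01256003e-02,
        3.83874192e-02, -1.16412780e-04]), 'tool_pos': array([ 0.2478245 , -0.51831605,  0.26284713]), 'tool_rot': array([[-3.66976956e-04,  4.31136939e-01, -9.02286432e-01],
       [ 1.64553188e-03, -9.02285011e-01, -4.31136929e-01],
       [-9.99998579e-01, -1.64295840e-03, -3.78331769e-04]]), 'ft_force': array([0.20865346, 0.48778455, 0.13562756]), 'wrist_torque': array([0.05737215, 0.02603845, 0.02096867]), 'grip_width': 0.08775634748355177}
top 412.02050104353 412.02050104353 251.84803337431023 188.9775431859963 [[-0.00598067 -0.99998007 -0.00202447]
 [-0.99391985  0.00616698 -0.10993314]
 [ 0.10994343  0.00135469 -0.99393692]] [0.03050818 0.55040717 1.15208365]
side 421.57704638956665 421.57704638956665 260.0526863728349 194.35431159054485 [[-0.7281503  -0.68541507  0.00182391]
 [-0.38220928  0.40382804 -0.83116724]
 [ 0.568958   -0.60591179 -0.55601951]] [0.38641918 0.29464588 0.98091548]
wrist 313.2803078743615 313.2803078743615 252.61066337224696 194.253181815628 [[ 0.43107608 -0.90231175 -0.00262863]
 [-0.85891344 -0.41123186  0.30521478]
 [-0.27647986 -0.12931303 -0.95227991]] [-0.57433955 -0.04154411  0.3909499 ]
```

View pics/top0.png

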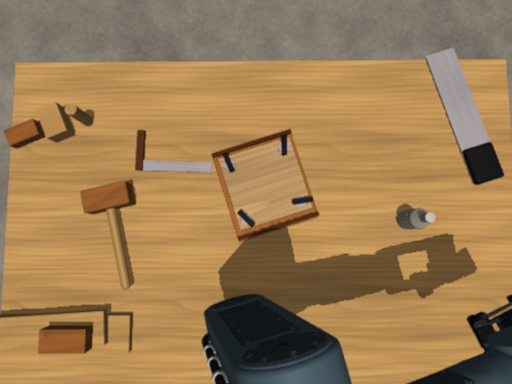

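View pics/side0.png

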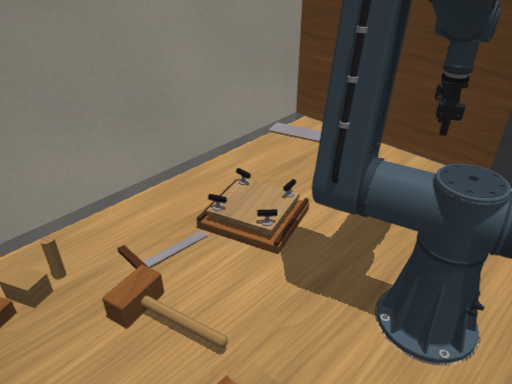

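```bash
cat > h.py <<'E'
import numpy as np,cv2
from plant import manip,get_image
def ray(d,uv,z):
    R=np.array(d["R"]);t=np.array(d["t"]);C=-R.T@t
    v=R.T@np.array([(uv[0]-d["cx"])/d["fx"],(uv[1]-d["cy"])/d["fy"],1.])
    return C+v*(z-C[2])/v[2]
def wings(d,box,z,thr=60,amin=25,amax=2000):
    f=d["frame"]; m=((f.max(2)<thr)).astype(np.uint8)
    x0,y0,x1,y1=box; k=np.zeros_like(m);k[y0:y1,x0:x1]=m[y0:y1,x0:x1]
    n,l,s,c=cv2.connectedComponentsWithStats(k)
    out=[]
    for i in range(1,n):
        if not amin<s[i,4]<amax: continue
        ys,xs=np.nonzero(l==i)
        P=np.array([ray(d,p,z)[:2] for p in zip(xs,ys)])
        mu=P.mean(0);w,V=np.linalg.eigh(np.cov(P.T));a=V[:,1]
        out.append((c[i].round(1),s[i,4],mu.round(4),round(np.degrees(np.arctan2(a[1],a[0]))%180,1),(np.sqrt(w*12)*1000).round(1)))
    return out
E
python3 - <<'E'
from h import *
d=get_image("top")
for o in wings(d,(205,120,325,245),0.105): print(*o)
cv2.imwrite("pics/topz.png",cv2.resize(d["frame"][120:250,200:330,::-1],None,fx=4.5,fy=4.5,interpolation=cv2.INTER_CUBIC))
d=get_image("side")
for o in wings(d,(190,150,310,250),0.1): print(*o)
cv2.imwrite("pics/sidez.png",cv2.resize(d["frame"][150:260,190:320,::-1],None,fx=5,fy=5,interpolation=cv2.INTER_CUBIC))
E
```

```text
[283.6 143.7] 91 [ 0.6657 -0.06  ] 179.4 [12.3 60.1]
[228.  161.5] 88 [0.6175 0.0912] 22.3 [11.8 58. ]
[302.5 199.9] 88 [ 0.5121 -0.1085] 98.0 [11.9 53.3]
[246.  218.2] 82 [0.464  0.0432] 46.1 [11.5 50.5]
[262.9 231.3] 58 [ 0.429  -0.0017] 106.8 [ 6.2 67.9]
[243.1 173.2] 69 [ 0.6639 -0.0623] 168.6 [23.4 58.6]
[288.9 185.4] 68 [ 0.5114 -0.1072] 107.1 [18.5 63.7]
[217.1 198.1] 98 [0.619  0.0885] 15.9 [27.  53.9]
[288.1 227.1] 118 [0.3818 0.0495] 106.4 [ 10.3 176.9]
[266.7 212.5] 112 [0.4665 0.0417] 47.6 [28.  51.2]
[201.6 217. ] 28 [0.5811 0.1789] 104.2 [10.7 40.4]
```

View pics/topz.png

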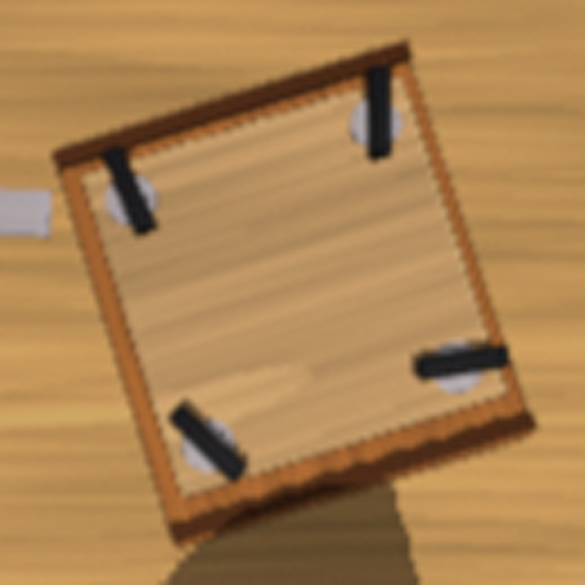

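View pics/sidez.png

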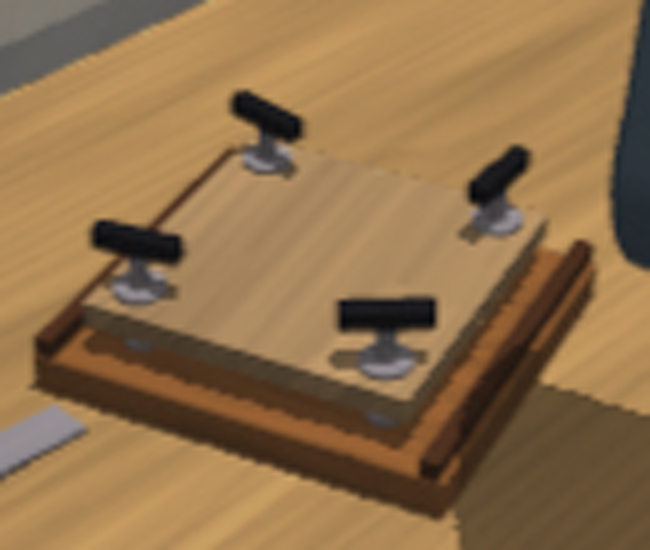

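```bash
cat >> h.py <<'E'
import sys,json
from scipy.spatial.transform import Rotation as Ro
AX=dict(a=(.4646,.0431),b=(.5129,-.1094),c=(.6654,-.0611),d=(.6171,.0914))
def state():
    s=manip.sense();q=s["q"];R=s["tool_rot"]
    phi=np.degrees(np.arctan2(R[1,2],R[0,2])); ref=q[0]-q[5]-90
    phi+=360*round((ref-phi)/360)
    return s,phi
def plan(x,y,z,phit,n=None,step=55,rs=.18):
    """rows to a tool-down pose, tool z at world angle phit (unwrapped)"""
    s,phi=state();p=s["tool_pos"];R=s["tool_rot"]
    D=np.array([x,y,z])-p; rot=-np.radians(phit-phi)
    n=n or max(1,int(np.ceil(max(np.linalg.norm(D)*1000/step,abs(rot)/rs))))
    t=R[:,0];err=R.T@np.cross(t,[0,0,-1])
    for i in range(n):
        f=np.radians(phi)-rot*i/n
        Z=np.array([np.cos(f),np.sin(f),0]);X=np.array([0,0,-1.]);Y=np.cross(Z,X)
        o=np.array([X@D,Y@D,Z@D])*1000/n
        print([round(float(v),1) for v in o],round(rot/n,3), (err.round(4)[1:] if i==0 else ""))
    print("phi",round(phi,1),"rot",round(rot,3),"q",s["q"].round(1))
def info():
    s,phi=state();R=s["tool_rot"]
    print("t",round(s["clock"],2),"p",(s["tool_pos"]*1000).round(1),"phi",round(phi,2),"tilt",(R[:2,0]*1000).round(1),"F",s["ft_force"].round(1),"T",s["wrist_torque"].round(3),"tau6",s["joint_efforts"][5].round(3),"w",(s["grip_width"]*1000).round(1),"q1,6",s["q"][[0,5]].round(1))
E
python3 - <<'E'
from h import *
info(); plan(.4646,.0431,.16,46.5)
E
```

```text
Traceback (most recent call last):
  File "h.py", line 41, in info
    print("t",round(s["clock"],2),"p",(s["tool_pos"]*1000).round(1),"phi",round(phi,2),"tilt",(R[:2,0]*1000).round(1),"F",s["ft_force"].round(1),"T",s["wrist_torque"].round(3),"tau6",s["joint_efforts"][5].round(3),"w",(s["grip_width"]*1000).round(1),"q1,6",s["q"][[0,5]].round(1))
                                                                                                                                                                                                                          ^^^^^^^^^^^^^^^^^^^^^^^^^^^^
AttributeError: 'float' object has no attribute 'round'
```

```bash
sed -i 's/(s\["grip_width"\]\*1000).round(1)/round(s["grip_width"]*1000,1)/' h.py
python3 - <<'E'
from h import *
info(); plan(.4646,.0431,.16,46.5)
E
```

```text
t 0.25 p [ 247.9 -518.6  263.3] phi -154.46 tilt [-0.2  0.8] F [-0.2 -1.3 -1.1] T [0.007 0.04  0.   ] tau6 -0.0 w 88.0 q1,6 [-76.3 -11.8]
[5.2, -20.7, -21.9] -0.175 [-0.0002  0.0008]
[5.2, -16.5, -25.2] -0.175 
[5.2, -11.9, -27.7] -0.175 
[5.2, -6.9, -29.3] -0.175 
[5.2, -1.7, -30.1] -0.175 
[5.2, 3.6, -29.9] -0.175 
[5.2, 8.8, -28.8] -0.175 
[5.2, 13.7, -26.8] -0.175 
[5.2, 18.1, -24.0] -0.175 
[5.2, 22.0, -20.5] -0.175 
[5.2, 25.3, -16.3] -0.175 
[5.2, 27.7, -11.7] -0.175 
[5.2, 29.4, -6.7] -0.175 
[5.2, 30.1, -1.4] -0.175 
[5.2, 29.9, 3.8] -0.175 
[5.2, 28.7, 9.0] -0.175 
[5.2, 26.7, 13.9] -0.175 
[5.2, 23.9, 18.3] -0.175 
[5.2, 20.3, 22.2] -0.175 
[5.2, 16.2, 25.4] -0.175 
phi -154.5 rot -3.507 q [-76.3  10.4  92.1   0.   77.6 -11.8]
```

Emit:
send_rows(series=[{"offset":[0,-21,-22],"delta_rot":[-0.175,0,0],"gripper":50},{"offset":[0,-16.5,-25],"delta_rot":[-0.175,0,0],"gripper":50},{"offset":[2,-12,-28],"delta_rot":[-0.175,0,0],"gripper":50},{"offset":[2,-7,-29],"delta_rot":[-0.175,0,0],"gripper":50},{"offset":[5,-2,-30],"delta_rot":[-0.175,0,0],"gripper":50},{"offset":[5,3.6,-30],"delta_rot":[-0.175,0,0],"gripper":50},{"offset":[5,9,-29],"delta_rot":[-0.175,0,0],"gripper":50},{"offset":[5,14,-27],"delta_rot":[-0.175,0,0],"gripper":50}])

```text
clock: 1.25
tool_pos: [0.3321, -0.2862, 0.2384]
tool_rot: [[0.0, 0.95, 0.311], [0.0, 0.311, -0.95], [-1.0, 0.001, -0.0]]
ft_force: [0.4, -1.1, 0.5]
grip_width: 0.05
```

Run:
```python
from h import *
info(); plan(.4646,.0431,.16,46.5)
```

```text
t 1.25 p [ 332.1 -286.2  238.4] phi -71.87 tilt [0.4 0.4] F [ 0.4 -1.1  0.5] T [-0.033 -0.106  0.038] tau6 1.293 w 50.0 q1,6 [-56.4 -74.5]
[6.5, 19.0, -22.6] -0.172 [-0.0002 -0.0005]
[6.5, 22.6, -19.0] -0.172 
[6.5, 25.6, -14.9] -0.172 
[6.5, 27.7, -10.3] -0.172 
[6.5, 29.1, -5.4] -0.172 
[6.5, 29.6, -0.3] -0.172 
[6.5, 29.2, 4.8] -0.172 
[6.5, 28.0, 9.7] -0.172 
[6.5, 25.9, 14.3] -0.172 
[6.5, 23.0, 18.5] -0.172 
[6.5, 19.5, 22.2] -0.172 
[6.5, 15.4, 25.2] -0.172 
phi -71.9 rot -2.066 q [-56.4  -6.4 112.4   0.   74.  -74.5]
```

Emit:
send_rows(series=[{"offset":[6.5,19,-22.5],"delta_rot":[-0.175,0,0],"gripper":50},{"offset":[6.5,22.5,-19],"delta_rot":[-0.175,0,0],"gripper":50},{"offset":[6.5,25.5,-15],"delta_rot":[-0.175,0,0],"gripper":50},{"offset":[6.5,28,-10],"delta_rot":[-0.175,0,0],"gripper":50},{"offset":[6.5,29,-5.5],"delta_rot":[-0.175,0,0],"gripper":50},{"offset":[6.5,29.5,0],"delta_rot":[-0.175,0,0],"gripper":50},{"offset":[6.5,29,5],"delta_rot":[-0.175,0,0],"gripper":50},{"offset":[6.5,28,10],"delta_rot":[-0.175,0,0],"gripper":50}])

```text
clock: 2.25
tool_pos: [0.4166, -0.0571, 0.1855]
tool_rot: [[0.003, -0.191, 0.981], [-0.001, 0.981, 0.191], [-1.0, -0.002, 0.003]]
ft_force: [0.9, -0.2, -0.0]
grip_width: 0.0501
```

Run:
```python
from h import *
info(); plan(.4646,.0431,.15,46.5)
```

```text
t 2.25 p [416.6 -57.1 185.5] phi 11.04 tilt [ 2.9 -1.3] F [ 0.9 -0.2 -0. ] T [ 0.102 -0.169 -0.067] tau6 1.108 w 50.1 q1,6 [ -24.1 -125.1]
[8.9, 22.3, 16.6] -0.155 [0.0026 0.0018]
[8.9, 19.5, 19.8] -0.155 
[8.9, 16.2, 22.6] -0.155 
[8.9, 12.5, 24.8] -0.155 
phi 11.0 rot -0.619 q [ -24.1   -5.1  117.8   -0.    67.1 -125.1]
```

Emit:
send_rows(series=[{"offset":[9,23,17],"delta_rot":[-0.165,0.0026,0.002],"gripper":40},{"offset":[9,20,20],"delta_rot":[-0.165,0,0],"gripper":40},{"offset":[9,17,23],"delta_rot":[-0.165,0,0],"gripper":40},{"offset":[9,13,25],"delta_rot":[-0.155,0,0],"gripper":40},{"offset":[0,0,0],"delta_rot":[0,0,0],"gripper":40}])

```text
clock: 2.88
tool_pos: [0.4635, 0.0521, 0.1483]
tool_rot: [[0.0, -0.763, 0.646], [-0.0, 0.646, 0.763], [-1.0, -0.0, -0.0]]
ft_force: [0.9, 0.3, -0.2]
grip_width: 0.0403
```

Run:
```python
from h import *
info(); plan(.4646,.0431,.1065,46.5)
d=get_image("wrist"); cv2.imwrite("pics/w1.png",d["frame"][:,:,::-1])
```

```text
t 2.88 p [463.5  52.1 148.3] phi 49.73 tilt [ 0.1 -0.3] F [ 0.9  0.3 -0.2] T [ 0.058 -0.077  0.028] tau6 -0.471 w 40.3 q1,6 [  -8.2 -147.9]
[41.8, -6.7, -6.2] 0.056 [-0.0002  0.0003]
phi 49.7 rot 0.056 q [  -8.2    4.7  113.1   -0.    62.2 -147.9]
```

View pics/w1.png

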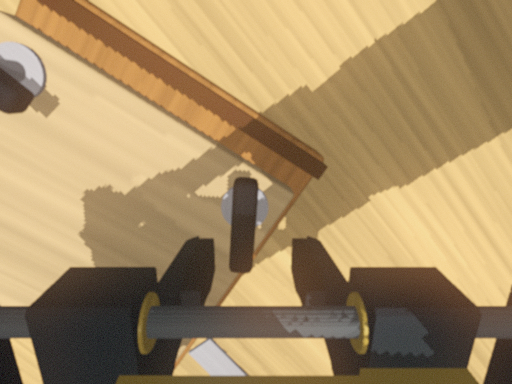

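Run:
```python
from h import *
d=get_image("wrist")
for o in wings(d,(205,165,290,280),0.108,thr=75,amin=300,amax=9000): print(*o)
```

```text
[243.6 227. ] 1167 [0.4624 0.0415] 39.8 [11.9 44.3]
[208.8 259.2] 346 [0.4909 0.0436] 47.0 [ 5.  25.7]
```

Emit:
send_rows(series=[{"offset":[8,-7,-6],"delta_rot":[0.08,0,0],"gripper":40},{"offset":[17,0,0],"delta_rot":[0,0,0],"gripper":40},{"offset":[17,0,0],"delta_rot":[0,0,0],"gripper":40}], squeeze=32)

```text
clock: 3.35
tool_pos: [0.4665, 0.038, 0.1089]
tool_rot: [[0.007, -0.697, 0.717], [-0.003, 0.717, 0.697], [-1.0, -0.007, 0.003]]
ft_force: [1.1, -0.1, -0.6]
grip_width: 0.0401
```

Run:
```python
from h import *
info(); plan(.4646,.0431,.1065,46.5)
d=get_image("wrist"); cv2.imwrite("pics/w2.png",d["frame"][:,:,::-1])
```

```text
t 3.35 p [466.5  38.  108.9] phi 44.22 tilt [ 6.5 -2.8] F [ 1.1 -0.1 -0.6] T [ 0.148 -0.119  0.018] tau6 -0.014 w 40.1 q1,6 [  -9.9 -144. ]
[2.4, 4.9, 2.2] -0.04 [0.0027 0.0066]
phi 44.2 rot -0.04 q [-9.900e+00  8.600e+00  1.143e+02 -1.000e-01  5.670e+01 -1.440e+02]
```

View pics/w2.png

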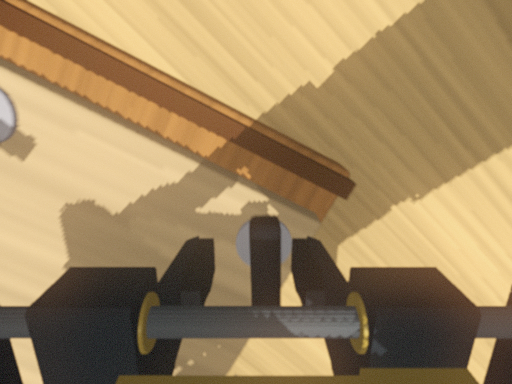

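Emit:
send_rows(series=[{"offset":[2.5,5,2],"delta_rot":[0,0.003,0.006],"gripper":40},{"offset":[0,0,0],"delta_rot":[0,0,0],"gripper":30}])

```text
clock: 3.65
tool_pos: [0.4629, 0.0421, 0.105]
tool_rot: [[-0.003, -0.694, 0.72], [-0.0, 0.72, 0.694], [-1.0, 0.002, -0.002]]
ft_force: [-0.4, 0.3, 0.3]
grip_width: 0.0321
```

Run:
```python
from h import *
info(); plan(.4646,.0431,.1065,44)
```

```text
t 3.65 p [462.9  42.1 105. ] phi 43.97 tilt [-3.1 -0.2] F [-0.4  0.3  0.3] T [ 0.127 -0.097 -0.003] tau6 0.044 w 32.1 q1,6 [  -9.5 -143.4]
[-1.5, -0.5, 1.9] -0.0 [-0.0024 -0.002 ]
phi 44.0 rot -0.0 q [  -9.5    9.   114.5   -0.    56.8 -143.4]
```

Emit:
send_rows(series=[{"offset":[-1,0,1],"delta_rot":[0,0,0],"gripper":5},{"offset":[0,0,0],"delta_rot":[0,0,0],"gripper":5},{"offset":[0,0,0],"delta_rot":[0,0,0],"gripper":5}])

```text
clock: 4.03
tool_pos: [0.4635, 0.0435, 0.1072]
tool_rot: [[-0.003, -0.694, 0.72], [0.001, 0.72, 0.694], [-1.0, 0.003, -0.002]]
ft_force: [0.9, -2.4, -3.3]
grip_width: 0.0137
```

Run:
```python
from h import *
info()
```

```text
t 4.03 p [463.5  43.5 107.2] phi 43.97 tilt [-3.1  1. ] F [ 0.9 -2.4 -3.3] T [-0.139 -0.221  0.106] tau6 0.165 w 13.7 q1,6 [  -9.3 -143.3]
```

Emit:
send_rows(series=[{"offset":[0.9,0,0],"delta_rot":[0.175,0,0],"gripper":5},{"offset":[0.9,0,0],"delta_rot":[0.175,0,0],"gripper":5},{"offset":[0,0,0],"delta_rot":[0,0,0],"gripper":5}])

```text
clock: 4.4
tool_pos: [0.4634, 0.0436, 0.1054]
tool_rot: [[-0.003, -0.4, 0.917], [0.0, 0.917, 0.4], [-1.0, 0.001, -0.003]]
ft_force: [0.1, 1.0, -2.1]
grip_width: 0.0135
```

Run:
```python
from h import *
info()
```

```text
t 4.4 p [463.4  43.6 105.4] phi 23.56 tilt [-2.9  0.2] F [ 0.1  1.  -2.1] T [ 0.114 -0.204  0.069] tau6 1.006 w 13.5 q1,6 [  -9.3 -122.8]
```

```bash
cat >> h.py <<'E'
def travel(k,phit,up=40,n=None,z=None,step=52,rs=.17):
    """plan from here, as if already raised by `up` mm"""
    s,phi=state(); x,y=AX[k]
    plan(x,y,s["tool_pos"][2],phit,n,step,rs)
E
python3 - <<'E'
from h import *
travel("c",-2)
E
```

```text
[0.0, -35.3, 28.7] 0.089 [-0.0026 -0.0013]
[0.0, -32.6, 31.7] 0.089 
[0.0, -29.7, 34.5] 0.089 
[0.0, -26.5, 37.0] 0.089 
[0.0, -23.1, 39.2] 0.089 
phi 23.6 rot 0.446 q [  -9.3    9.   114.4   -0.    56.8 -122.8]
```

Emit:
send_rows(series=[{"offset":[0,0,0],"delta_rot":[0,0,0],"gripper":36},{"offset":[0,0,0],"delta_rot":[0,0,0],"gripper":36},{"offset":[-40,0,0],"delta_rot":[0,0,0],"gripper":36},{"offset":[0,-35,29],"delta_rot":[0.09,0,0],"gripper":36},{"offset":[0,-33,32],"delta_rot":[0.09,0,0],"gripper":36},{"offset":[0,-30,34.5],"delta_rot":[0.09,0,0],"gripper":36},{"offset":[0,-26.5,37],"delta_rot":[0.09,0,0],"gripper":36},{"offset":[0,-23,39],"delta_rot":[0.09,0,0],"gripper":36}])

```text
clock: 5.4
tool_pos: [0.6719, -0.0624, 0.1496]
tool_rot: [[0.002, 0.036, 0.999], [-0.001, 0.999, -0.036], [-1.0, -0.001, 0.002]]
ft_force: [0.0, 0.5, -0.4]
grip_width: 0.0359
```

Run:
```python
from h import *
info(); plan(*AX["c"],.1065,-2)
d=get_image("wrist"); cv2.imwrite("pics/w3.png",d["frame"][:,:,::-1])
```

```text
t 5.4 p [671.9 -62.4 149.6] phi -2.09 tilt [ 2.1 -1.1] F [ 0.   0.5 -0.4] T [ 0.109 -0.113  0.023] tau6 -0.813 w 35.9 q1,6 [ -15.3 -103.2]
[43.1, 1.1, -6.6] -0.002 [0.0022 0.001 ]
phi -2.1 rot -0.002 q [ -15.3   29.    81.6   -0.    69.3 -103.2]
```

View pics/w3.png

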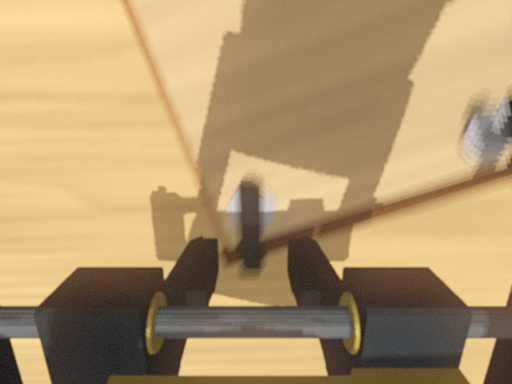

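Emit:
send_rows(series=[{"offset":[16,1,-7],"delta_rot":[0,0,0],"gripper":34},{"offset":[22,0,0],"delta_rot":[0,0,0],"gripper":34},{"offset":[3,0,0],"delta_rot":[0,0,0],"gripper":30}])

```text
clock: 5.82
tool_pos: [0.6665, -0.064, 0.1048]
tool_rot: [[0.003, 0.038, 0.999], [-0.002, 0.999, -0.038], [-1.0, -0.002, 0.003]]
ft_force: [-0.4, 1.0, -0.4]
grip_width: 0.0303
```

Run:
```python
from h import *
info(); plan(*AX["c"],.1065,-2)
```

```text
t 5.83 p [666.5 -64.  104.8] phi -2.2 tilt [ 3. -2.] F [-0.4  1.  -0.4] T [ 0.067 -0.141 -0.025] tau6 0.007 w 30.3 q1,6 [ -15.6 -103.4]
[-1.7, 2.9, -1.2] -0.004 [0.003  0.0019]
phi -2.2 rot -0.004 q [-1.560e+01  3.150e+01  8.370e+01 -1.000e-01  6.470e+01 -1.034e+02]
```

Emit:
send_rows(series=[{"offset":[-1,2.5,-1],"delta_rot":[0,0.003,0.002],"gripper":5},{"offset":[0,0,0],"delta_rot":[0,0,0],"gripper":5},{"offset":[0,0,0],"delta_rot":[0,0,0],"gripper":5},{"offset":[0.9,0,0],"delta_rot":[0.175,0,0],"gripper":5},{"offset":[0.9,0,0],"delta_rot":[0.175,0,0],"gripper":5}])

```text
clock: 6.45
tool_pos: [0.6642, -0.0615, 0.1043]
tool_rot: [[0.0, 0.383, 0.924], [-0.003, 0.924, -0.383], [-1.0, -0.002, 0.001]]
ft_force: [1.4, -2.2, -4.9]
grip_width: 0.0137
```

Run:
```python
from h import *
info()
```

```text
t 6.45 p [664.2 -61.5 104.3] phi -22.55 tilt [ 0.2 -2.6] F [ 1.4 -2.2 -4.9] T [-0.253 -0.359  0.315] tau6 -1.542 w 13.7 q1,6 [-15.4 -82.8]
```

Run:
```python
from h import *
info();travel("b",-81)
```

```text
t 6.45 p [664.2 -61.5 104.3] phi -22.55 tilt [ 0.2 -2.6] F [ 1.4 -2.2 -4.9] T [-0.253 -0.359  0.315] tau6 -1.542 w 13.7 q1,6 [-15.4 -82.8]
[0.0, -14.6, -17.3] 0.146 [0.0012 0.0023]
[0.0, -17.0, -15.0] 0.146 
[0.0, -19.0, -12.4] 0.146 
[0.0, -20.6, -9.5] 0.146 
[0.0, -21.7, -6.4] 0.146 
[0.0, -22.4, -3.2] 0.146 
[0.0, -22.7, 0.1] 0.146 
phi -22.5 rot 1.02 q [-15.4  31.3  84.   -0.2  64.7 -82.8]
```

Emit:
send_rows(series=[{"offset":[0,0,0],"delta_rot":[0,0,0],"gripper":36},{"offset":[0,0,0],"delta_rot":[0,0,0],"gripper":36},{"offset":[-42,0,0],"delta_rot":[0,0,0],"gripper":36},{"offset":[0,-15,-17],"delta_rot":[0.146,0,0.002],"gripper":36},{"offset":[0,-17,-15],"delta_rot":[0.146,0,0],"gripper":36},{"offset":[0,-19,-12],"delta_rot":[0.146,0,0],"gripper":36},{"offset":[0,-20.5,-9.5],"delta_rot":[0.146,0,0],"gripper":36},{"offset":[0,-22,-6],"delta_rot":[0.146,0,0],"gripper":36}])

```text
clock: 7.45
tool_pos: [0.5574, -0.0968, 0.1528]
tool_rot: [[0.01, 0.901, 0.433], [-0.001, 0.433, -0.901], [-1.0, 0.008, 0.005]]
ft_force: [0.0, -0.1, -0.4]
grip_width: 0.0359
```

Run:
```python
from h import *
info();plan(*AX["b"],.146,-81)
```

```text
t 7.45 p [557.4 -96.8 152.8] phi -64.32 tilt [10.  -1.2] F [ 0.  -0.1 -0.4] T [-0.039 -0.089  0.042] tau6 -1.273 w 35.9 q1,6 [-21.9 -47.7]
[3.4, -22.8, -4.0] 0.146 [ 0.0054 -0.0085]
[3.4, -23.1, -0.6] 0.146 
phi -64.3 rot 0.291 q [-21.9  16.   99.1   0.2  64.4 -47.7]
```

Emit:
send_rows(series=[{"offset":[3,-21,-4],"delta_rot":[0.135,0.005,-0.008],"gripper":36},{"offset":[3,-19,-1],"delta_rot":[0.125,0,0],"gripper":36},{"offset":[0,0,0],"delta_rot":[0,0,0],"gripper":36}])

```text
clock: 7.82
tool_pos: [0.5172, -0.1076, 0.1486]
tool_rot: [[0.004, 0.983, 0.186], [-0.0, 0.186, -0.983], [-1.0, 0.004, 0.001]]
ft_force: [-0.0, 0.8, 0.9]
grip_width: 0.0361
```

Run:
```python
from h import *
info();plan(*AX["b"],.1065,-81)
d=get_image("wrist"); cv2.imwrite("pics/w4.png",d["frame"][:,:,::-1])
```

```text
t 7.83 p [ 517.2 -107.6  148.6] phi -79.29 tilt [ 3.6 -0.1] F [-0.   0.8  0.9] T [ 0.027 -0.147 -0.007] tau6 0.563 w 36.1 q1,6 [-24.7 -35.4]
[42.1, -4.6, 1.0] 0.03 [ 0.0008 -0.0035]
phi -79.3 rot 0.03 q [-2.470e+01  1.210e+01  1.045e+02  1.000e-01  6.320e+01 -3.540e+01]
```

View pics/w4.png

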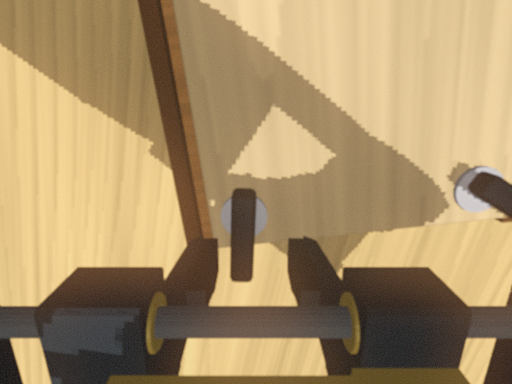

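Emit:
send_rows(series=[{"offset":[16,-4.5,1],"delta_rot":[0.03,0,-0.003],"gripper":34},{"offset":[23,0,0],"delta_rot":[0,0,0],"gripper":34},{"offset":[3,0,0],"delta_rot":[0,0,0],"gripper":30}])

```text
clock: 8.25
tool_pos: [0.5158, -0.1095, 0.1055]
tool_rot: [[0.004, 0.987, 0.162], [-0.002, 0.162, -0.987], [-1.0, 0.004, 0.002]]
ft_force: [0.3, 1.4, -0.1]
grip_width: 0.03
```

Run:
```python
from h import *
info(); plan(*AX["b"],.1065,-81)
```

```text
t 8.25 p [ 515.8 -109.5  105.5] phi -80.7 tilt [ 4.  -1.8] F [ 0.3  1.4 -0.1] T [ 0.011 -0.123 -0.009] tau6 0.006 w 30.0 q1,6 [-24.9 -34.2]
[-1.0, -2.8, -0.6] 0.005 [ 0.0025 -0.0037]
phi -80.7 rot 0.005 q [-24.9  15.9 105.8   0.   58.1 -34.2]
```

Emit:
send_rows(series=[{"offset":[0,-3,-0.6],"delta_rot":[0,0.0025,-0.004],"gripper":5},{"offset":[0,0,0],"delta_rot":[0,0,0],"gripper":5},{"offset":[0,0,0],"delta_rot":[0,0,0],"gripper":5},{"offset":[0.9,0,0],"delta_rot":[0.175,0,0],"gripper":5},{"offset":[0.9,0,0],"delta_rot":[0.175,0,0],"gripper":5}])

```text
clock: 8.88
tool_pos: [0.5113, -0.1093, 0.1037]
tool_rot: [[-0.005, 0.981, -0.193], [-0.0, -0.193, -0.981], [-1.0, -0.005, 0.001]]
ft_force: [0.2, -0.4, -4.5]
grip_width: 0.0136
```

Run:
```python
from h import *
info(); travel("d",21)
```

```text
t 8.88 p [ 511.3 -109.3  103.7] phi -101.1 tilt [-4.9 -0.3] F [ 0.2 -0.4 -4.5] T [-0.151 -0.028  0.3  ] tau6 -1.579 w 13.6 q1,6 [-25.  -13.8]
[0.0, 5.0, -16.7] -0.164 [0.0012 0.0048]
[0.0, 7.7, -15.7] -0.164 
[0.0, 10.1, -14.2] -0.164 
[0.0, 12.3, -12.4] -0.164 
[0.0, 14.2, -10.2] -0.164 
[0.0, 15.6, -7.7] -0.164 
[0.0, 16.7, -5.1] -0.164 
[0.0, 17.3, -2.3] -0.164 
[0.0, 17.4, 0.6] -0.164 
[0.0, 17.1, 3.4] -0.164 
[0.0, 16.3, 6.1] -0.164 
[0.0, 15.1, 8.7] -0.164 
[0.0, 13.5, 11.1] -0.164 
phi -101.1 rot -2.131 q [-25.   15.8 106.1  -0.2  58.3 -13.8]
```

Emit:
send_rows(series=[{"offset":[0,0,0],"delta_rot":[0,0,0],"gripper":36},{"offset":[0,0,0],"delta_rot":[0,0.001,0.005],"gripper":36},{"offset":[-44,0,0],"delta_rot":[0,0,0],"gripper":36},{"offset":[0,5,-17],"delta_rot":[-0.175,0,0],"gripper":36},{"offset":[0,8,-16],"delta_rot":[-0.175,0,0],"gripper":36},{"offset":[0,10,-14],"delta_rot":[-0.175,0,0],"gripper":36},{"offset":[0,12,-12],"delta_rot":[-0.175,0,0],"gripper":36},{"offset":[0,14,-10],"delta_rot":[-0.175,0,0],"gripper":36}])

```text
clock: 9.88
tool_pos: [0.5524, -0.0301, 0.1532]
tool_rot: [[0.01, 0.746, 0.666], [-0.002, 0.666, -0.746], [-1.0, 0.006, 0.008]]
ft_force: [0.2, -0.5, -0.2]
grip_width: 0.036
```

Run:
```python
from h import *
info(); plan(*AX["d"],.146,21)
```

```text
t 9.88 p [552.4 -30.1 153.2] phi -48.27 tilt [10.2 -2. ] F [ 0.2 -0.5 -0.2] T [-0.038 -0.163  0.002] tau6 1.6 w 36.0 q1,6 [-15.4 -57.2]
[1.0, 18.5, -6.8] -0.173 [ 0.0083 -0.0063]
[1.0, 19.4, -3.5] -0.173 
[1.0, 19.7, -0.2] -0.173 
[1.0, 19.4, 3.2] -0.173 
[1.0, 18.6, 6.5] -0.173 
[1.0, 17.2, 9.6] -0.173 
[1.0, 15.3, 12.4] -0.173 
phi -48.3 rot -1.209 q [-1.540e+01  1.450e+01  1.009e+02  1.000e-01  6.400e+01 -5.720e+01]
```

Emit:
send_rows(series=[{"offset":[1,18.5,-7],"delta_rot":[-0.175,0.008,-0.006],"gripper":36},{"offset":[1,19.5,-3.5],"delta_rot":[-0.175,0,0],"gripper":36},{"offset":[1,19.5,0],"delta_rot":[-0.175,0,0],"gripper":36},{"offset":[1,19.5,3],"delta_rot":[-0.175,0,0],"gripper":36},{"offset":[1,18.5,6.5],"delta_rot":[-0.175,0,0],"gripper":36},{"offset":[1,17,9.5],"delta_rot":[-0.165,0,0],"gripper":36},{"offset":[1,13,11],"delta_rot":[-0.13,0,0],"gripper":36},{"offset":[0,0,0],"delta_rot":[0,0,0],"gripper":36}])

```text
clock: 10.88
tool_pos: [0.6166, 0.096, 0.1498]
tool_rot: [[0.009, -0.381, 0.925], [-0.0, 0.925, 0.381], [-1.0, -0.003, 0.008]]
ft_force: [-0.6, 0.1, 0.7]
grip_width: 0.036
```

Run:
```python
from h import *
info(); plan(*AX["d"],.1065,21)
d=get_image("wrist"); cv2.imwrite("pics/w5.png",d["frame"][:,:,::-1])
```

```text
t 10.88 p [616.6  96.  149.8] phi 22.4 tilt [ 8.8 -0.1] F [-0.6  0.1  0.7] T [ 0.053 -0.172  0.033] tau6 -0.547 w 36.0 q1,6 [  -2.  -114.4]
[43.3, -4.5, -1.3] 0.024 [0.0081 0.0035]
phi 22.4 rot 0.024 q [  -2.    22.9   90.2    0.    66.4 -114.4]
```

View pics/w5.png

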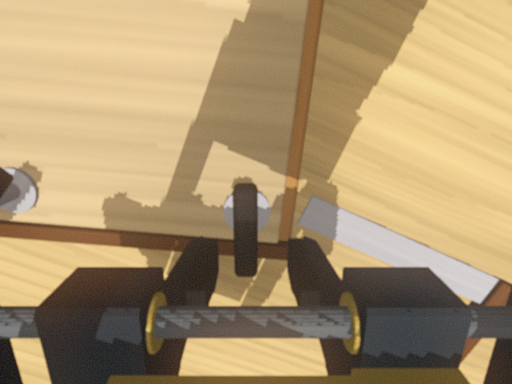

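Emit:
send_rows(series=[{"offset":[16,-4.5,-1.5],"delta_rot":[0.01,0.008,0.0035],"gripper":34},{"offset":[23,0,0],"delta_rot":[0,0,0],"gripper":34},{"offset":[3,0,0],"delta_rot":[0,0,0],"gripper":30}])

```text
clock: 11.3
tool_pos: [0.6161, 0.088, 0.1055]
tool_rot: [[-0.001, -0.364, 0.932], [-0.001, 0.932, 0.364], [-1.0, 0.0, -0.002]]
ft_force: [-0.9, 0.2, -0.3]
grip_width: 0.0304
```

Run:
```python
from h import *
info(); plan(*AX["d"],.1065,21)
```

```text
t 11.3 p [616.1  88.  105.5] phi 21.33 tilt [-1.4 -0.6] F [-0.9  0.2 -0.3] T [ 0.102 -0.146 -0.074] tau6 -0.005 w 30.4 q1,6 [  -2.8 -114.1]
[-1.0, 2.8, 2.1] 0.006 [-0.0015 -0.    ]
phi 21.3 rot 0.006 q [  -2.8   26.4   91.1   -0.    62.5 -114.1]
```

Emit:
send_rows(series=[{"offset":[0,3,2],"delta_rot":[0,0,0],"gripper":5},{"offset":[0,0,0],"delta_rot":[0,0,0],"gripper":5},{"offset":[0,0,0],"delta_rot":[0,0,0],"gripper":5},{"offset":[0.9,0,0],"delta_rot":[0.175,0,0],"gripper":5},{"offset":[0.9,0,0],"delta_rot":[0.175,0,0],"gripper":5}])

```text
clock: 11.92
tool_pos: [0.6167, 0.0913, 0.1038]
tool_rot: [[-0.002, -0.012, 1.0], [-0.001, 1.0, 0.012], [-1.0, -0.001, -0.002]]
ft_force: [0.4, 0.5, -3.0]
grip_width: 0.0135
```

Run:
```python
from h import *
info(); travel("a",23.5)
d=get_image("side")
cv2.imwrite("pics/sidez1.png",cv2.resize(d["frame"][150:260,190:320,::-1],None,fx=5,fy=5,interpolation=cv2.INTER_CUBIC))
```

```text
t 11.93 p [616.7  91.3 103.8] phi 0.7 tilt [-1.8 -0.6] F [ 0.4  0.5 -3. ] T [ 0.13  -0.219  0.364] tau6 -1.582 w 13.5 q1,6 [ -2.5 -93.1]
[0.0, -11.6, -38.2] -0.099 [-0.0018  0.0006]
[0.0, -7.7, -39.1] -0.099 
[0.0, -3.8, -39.7] -0.099 
[0.0, 0.2, -39.9] -0.099 
phi 0.7 rot -0.398 q [ -2.5  26.7  91.   -0.   62.4 -93.1]
```

View pics/sidez1.png

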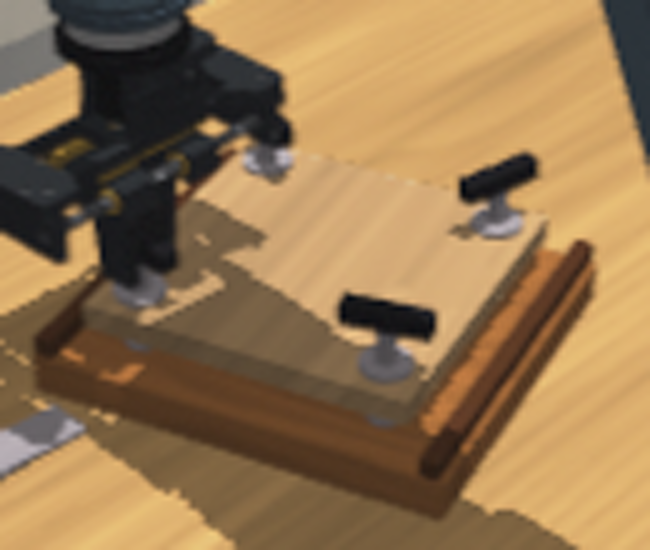

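Emit:
send_rows(series=[{"offset":[0,0,0],"delta_rot":[0,0,0],"gripper":36},{"offset":[0,0,0],"delta_rot":[0,0,0],"gripper":36},{"offset":[-42,0,0],"delta_rot":[0,0,0],"gripper":36},{"offset":[0,-11.5,-38],"delta_rot":[-0.1,0,0],"gripper":36},{"offset":[0,-7.5,-39],"delta_rot":[-0.1,0,0],"gripper":36},{"offset":[0,-4,-39.5],"delta_rot":[-0.1,0,0],"gripper":36},{"offset":[0,0,-35],"delta_rot":[-0.08,0,0],"gripper":36},{"offset":[0,0,0],"delta_rot":[0,0,0],"gripper":36}])

```text
clock: 12.98
tool_pos: [0.4693, 0.0415, 0.1508]
tool_rot: [[0.007, -0.404, 0.915], [-0.002, 0.915, 0.404], [-1.0, -0.005, 0.006]]
ft_force: [0.7, -0.0, 1.0]
grip_width: 0.0359
```

Run:
```python
from h import *
info(); plan(*AX["a"],.1045,23.5)
```

```text
t 12.97 p [469.3  41.5 150.8] phi 23.82 tilt [ 7.2 -2.3] F [ 0.7 -0.   1. ] T [ 0.103 -0.174  0.022] tau6 -0.499 w 35.9 q1,6 [  -9.4 -123.2]
[46.3, 3.3, -3.7] 0.006 [0.0056 0.005 ]
phi 23.8 rot 0.006 q [-9.400e+00  4.800e+00  1.126e+02 -1.000e-01  6.220e+01 -1.232e+02]
```

Emit:
send_rows(series=[{"offset":[18,2.5,-2.5],"delta_rot":[0,0.005,0.005],"gripper":34},{"offset":[24,0,0],"delta_rot":[0,0,0],"gripper":30}])

```text
clock: 13.22
tool_pos: [0.4697, 0.0426, 0.1096]
tool_rot: [[0.008, -0.404, 0.915], [-0.001, 0.915, 0.404], [-1.0, -0.004, 0.007]]
ft_force: [-0.3, 0.3, -0.2]
grip_width: 0.0302
```

Run:
```python
from h import *
info(); plan(*AX["a"],.1045,23.5)
```

```text
t 13.22 p [469.7  42.6 109.6] phi 23.81 tilt [ 7.9 -0.6] F [-0.3  0.3 -0.2] T [ 0.023 -0.081 -0.042] tau6 -0.013 w 30.2 q1,6 [  -9.3 -123.1]
[5.1, 2.6, -4.5] 0.005 [0.007  0.0037]
phi 23.8 rot 0.005 q [  -9.3    8.9  113.8    0.    56.8 -123.1]
```

Emit:
send_rows(series=[{"offset":[4,2.5,-4.5],"delta_rot":[0,0.007,0.004],"gripper":5},{"offset":[0,0,0],"delta_rot":[0,0,0],"gripper":5},{"offset":[0,0,0],"delta_rot":[0,0,0],"gripper":5},{"offset":[0.8,0,0],"delta_rot":[0.15,0,0],"gripper":5},{"offset":[0.8,0,0],"delta_rot":[0.15,0,0],"gripper":5},{"offset":[0.8,0,0],"delta_rot":[0.15,0,0],"gripper":5}])

```text
clock: 13.98
tool_pos: [0.4636, 0.0437, 0.101]
tool_rot: [[-0.007, 0.044, 0.999], [-0.0, 0.999, -0.044], [-1.0, -0.0, -0.007]]
ft_force: [-1.0, 0.1, -4.4]
grip_width: 0.0133
```

Run:
```python
from h import *
info(); travel("c",-22)
```

```text
t 13.97 p [463.6  43.7 101. ] phi -2.52 tilt [-6.9 -0. ] F [-1.   0.1 -4.4] T [ 0.039 -0.13   0.372] tau6 -1.279 w 13.3 q1,6 [ -9.2 -96.7]
[0.0, -19.2, 41.2] 0.068 [-0.0069  0.0003]
[0.0, -16.3, 42.5] 0.068 
[0.0, -13.4, 43.5] 0.068 
[0.0, -10.4, 44.3] 0.068 
[0.0, -7.4, 44.9] 0.068 
phi -2.5 rot 0.34 q [-9.200e+00  9.600e+00  1.143e+02 -1.000e-01  5.650e+01 -9.670e+01]
```

Emit:
send_rows(series=[{"offset":[0,0,0],"delta_rot":[0,0,0],"gripper":36},{"offset":[0,0,0],"delta_rot":[0,-0.007,0],"gripper":36},{"offset":[-44,0,0],"delta_rot":[0,0,0],"gripper":36},{"offset":[0,-19,41],"delta_rot":[0.068,0,0],"gripper":36},{"offset":[0,-16,42.5],"delta_rot":[0.068,0,0],"gripper":36},{"offset":[0,-13.5,43.5],"delta_rot":[0.068,0,0],"gripper":36},{"offset":[0,-10,44],"delta_rot":[0.068,0,0],"gripper":36},{"offset":[0,-6,36],"delta_rot":[0.06,0,0],"gripper":36}])

```text
clock: 14.98
tool_pos: [0.6655, -0.0562, 0.1536]
tool_rot: [[0.013, 0.358, 0.934], [-0.002, 0.934, -0.358], [-1.0, 0.003, 0.013]]
ft_force: [0.2, 0.8, -0.6]
grip_width: 0.0356
```

Run:
```python
from h import *
info(); plan(*AX["c"],.1045,-22.5)
```

```text
t 14.97 p [665.5 -56.2 153.6] phi -20.97 tilt [13.3 -1.5] F [ 0.2  0.8 -0.6] T [ 0.081 -0.152 -0.067] tau6 -0.484 w 35.6 q1,6 [-15.  -84.1]
[49.1, -4.6, 1.7] 0.027 [ 0.0129 -0.0033]
phi -21.0 rot 0.027 q [-15.   27.5  83.2   0.1  68.5 -84.1]
```

Emit:
send_rows(series=[{"offset":[18,-4,0],"delta_rot":[0.02,0.012,-0.003],"gripper":34},{"offset":[26,0,0],"delta_rot":[0,0,0],"gripper":30}])

```text
clock: 15.22
tool_pos: [0.6673, -0.0618, 0.1105]
tool_rot: [[0.006, 0.375, 0.927], [-0.001, 0.927, -0.375], [-1.0, 0.001, 0.006]]
ft_force: [-0.4, -0.7, -0.4]
grip_width: 0.0299
```

Run:
```python
from h import *
info(); plan(*AX["c"],.1045,-22.5)
```

```text
t 15.22 p [667.3 -61.8 110.5] phi -22.03 tilt [ 6.3 -1.2] F [-0.4 -0.7 -0.4] T [ 0.095 -0.178  0.037] tau6 0.081 w 29.9 q1,6 [-15.4 -83.4]
[6.0, -0.0, -2.1] 0.008 [ 0.0063 -0.0012]
phi -22.0 rot 0.008 q [-15.4  31.   83.6   0.   65.  -83.4]
```

Emit:
send_rows(series=[{"offset":[5,0,-2],"delta_rot":[0,0.006,-0.001],"gripper":5},{"offset":[0,0,0],"delta_rot":[0,0,0],"gripper":5},{"offset":[0,0,0],"delta_rot":[0,0,0],"gripper":5},{"offset":[0.8,0,0],"delta_rot":[0.15,0,0],"gripper":5},{"offset":[0.8,0,0],"delta_rot":[0.15,0,0],"gripper":5},{"offset":[0.8,0,0],"delta_rot":[0.15,0,0],"gripper":5}])

```text
clock: 15.98
tool_pos: [0.6625, -0.0599, 0.1004]
tool_rot: [[-0.003, 0.745, 0.667], [-0.001, 0.667, -0.745], [-1.0, -0.002, -0.001]]
ft_force: [4.0, -2.1, -6.8]
grip_width: 0.0136
```

Run:
```python
from h import *
info(); travel("b",-100.5)
```

```text
t 15.97 p [662.5 -59.9 100.4] phi -48.16 tilt [-2.7 -0.5] F [ 4.  -2.1 -6.8] T [-0.212 -0.715  0.403] tau6 -1.256 w 13.6 q1,6 [-15.3 -57.1]
[0.0, -24.1, -10.5] 0.152 [-0.0014  0.0024]
[0.0, -25.4, -6.7] 0.152 
[0.0, -26.1, -2.8] 0.152 
[0.0, -26.2, 1.2] 0.152 
[0.0, -25.8, 5.2] 0.152 
[0.0, -24.7, 9.0] 0.152 
phi -48.2 rot 0.914 q [-15.3  31.5  84.2  -0.1  64.4 -57.1]
```

Emit:
send_rows(series=[{"offset":[0,0,0],"delta_rot":[0,0,0],"gripper":36},{"offset":[0,0,0],"delta_rot":[0,0,0],"gripper":36},{"offset":[-44,0,0],"delta_rot":[0,0,0],"gripper":36},{"offset":[0,-24,-10.5],"delta_rot":[0.155,0,0],"gripper":36},{"offset":[0,-25,-7],"delta_rot":[0.155,0,0],"gripper":36},{"offset":[0,-26,-3],"delta_rot":[0.155,0,0],"gripper":36},{"offset":[0,-26,1],"delta_rot":[0.155,0,0],"gripper":36},{"offset":[0,-26,5],"delta_rot":[0.155,0,0],"gripper":36}])

```text
clock: 16.98
tool_pos: [0.5375, -0.0991, 0.1521]
tool_rot: [[0.006, 0.999, -0.047], [-0.001, -0.047, -0.999], [-1.0, 0.006, 0.001]]
ft_force: [-0.4, -1.0, 0.7]
grip_width: 0.0361
```

Run:
```python
from h import *
info(); plan(*AX["b"],.1045,-100.5)
```

```text
t 16.98 p [537.5 -99.1 152.1] phi -92.7 tilt [ 5.7 -1.4] F [-0.4 -1.   0.7] T [-0.052 -0.042  0.068] tau6 -1.325 w 36.1 q1,6 [-22.9 -20.3]
[47.6, -24.1, 11.4] 0.136 [ 0.0011 -0.0057]
phi -92.7 rot 0.136 q [-2.290e+01  1.390e+01  1.018e+02  1.000e-01  6.400e+01 -2.030e+01]
```

Emit:
send_rows(series=[{"offset":[2,-20,10],"delta_rot":[0.11,0,-0.005],"gripper":36},{"offset":[16,-2,1],"delta_rot":[0.0,0,0],"gripper":34},{"offset":[24,0,0],"delta_rot":[0,0,0],"gripper":30}])

```text
clock: 17.35
tool_pos: [0.5157, -0.1099, 0.1124]
tool_rot: [[0.008, 0.988, -0.153], [-0.003, -0.153, -0.988], [-1.0, 0.008, 0.002]]
ft_force: [0.4, 0.2, -0.2]
grip_width: 0.0304
```

Run:
```python
from h import *
info(); plan(*AX["b"],.1045,-100.5)
```

```text
t 17.35 p [ 515.7 -109.9  112.4] phi -98.83 tilt [ 7.8 -3.4] F [ 0.4  0.2 -0.2] T [-0.016 -0.033 -0.03 ] tau6 0.035 w 30.4 q1,6 [-24.9 -16.1]
[7.9, -2.9, -0.1] 0.029 [ 0.0022 -0.0083]
phi -98.8 rot 0.029 q [-24.9  15.1 105.8   0.   58.6 -16.1]
```

Emit:
send_rows(series=[{"offset":[6.5,-3,0],"delta_rot":[0.025,0.002,-0.008],"gripper":5},{"offset":[0,0,0],"delta_rot":[0,0,0],"gripper":5},{"offset":[0,0,0],"delta_rot":[0,0,0],"gripper":5},{"offset":[0.8,0,0],"delta_rot":[0.15,0,0],"gripper":5},{"offset":[0.8,0,0],"delta_rot":[0.15,0,0],"gripper":5},{"offset":[0.8,0,0],"delta_rot":[0.15,0,0],"gripper":5}])

```text
clock: 18.1
tool_pos: [0.5117, -0.1085, 0.1017]
tool_rot: [[-0.006, 0.806, -0.592], [0.001, -0.592, -0.806], [-1.0, -0.005, 0.003]]
ft_force: [-0.7, -0.9, -3.8]
grip_width: 0.0134
```

Run:
```python
from h import *
info(); travel("d",1,rs=.183)
```

```text
t 18.1 p [ 511.7 -108.5  101.7] phi -126.27 tilt [-5.7  0.6] F [-0.7 -0.9 -3.8] T [-0.227  0.085  0.376] tau6 -1.312 w 13.4 q1,6 [-24.9  11.4]
[0.0, -2.6, -17.2] -0.171 [0.0029 0.0049]
[0.0, 0.4, -17.4] -0.171 
[0.0, 3.3, -17.1] -0.171 
[0.0, 6.2, -16.2] -0.171 
[0.0, 8.9, -14.9] -0.171 
[0.0, 11.3, -13.2] -0.171 
[0.0, 13.4, -11.1] -0.171 
[0.0, 15.1, -8.7] -0.171 
[0.0, 16.3, -6.0] -0.171 
[0.0, 17.1, -3.1] -0.171 
[0.0, 17.4, -0.2] -0.171 
[0.0, 17.2, 2.8] -0.171 
[0.0, 16.4, 5.7] -0.171 
phi -126.3 rot -2.221 q [-2.490e+01  1.610e+01  1.061e+02 -1.000e-01  5.810e+01  1.140e+01]
```

Emit:
send_rows(series=[{"offset":[0,0,0],"delta_rot":[0,0,0],"gripper":36},{"offset":[0,0,0],"delta_rot":[0,0.003,0.005],"gripper":36},{"offset":[-44,0,0],"delta_rot":[0,0,0],"gripper":36},{"offset":[0,-2.5,-17],"delta_rot":[-0.175,0,0],"gripper":36},{"offset":[0,0.5,-17.5],"delta_rot":[-0.175,0,0],"gripper":36},{"offset":[0,3.5,-17],"delta_rot":[-0.175,0,0],"gripper":36},{"offset":[0,6,-16],"delta_rot":[-0.175,0,0],"gripper":36},{"offset":[0,9,-15],"delta_rot":[-0.175,0,0],"gripper":36}])

```text
clock: 19.1
tool_pos: [0.5551, -0.0298, 0.1521]
tool_rot: [[0.013, 0.959, 0.284], [-0.002, 0.284, -0.959], [-1.0, 0.012, 0.005]]
ft_force: [0.3, -0.8, -0.7]
grip_width: 0.036
```

Run:
```python
from h import *
info(); plan(*AX["d"],.146,0.7,n=7)
```

```text
t 19.1 p [555.1 -29.8 152.1] phi -73.52 tilt [12.7 -1.8] F [ 0.3 -0.8 -0.7] T [-0.003 -0.103 -0.014] tau6 1.593 w 36.0 q1,6 [-15.4 -31.9]
[0.9, 13.4, -14.1] -0.185 [ 0.0054 -0.0117]
[0.9, 15.8, -11.4] -0.185 
[0.9, 17.6, -8.3] -0.185 
[0.9, 18.8, -4.9] -0.185 
[0.9, 19.4, -1.4] -0.185 
[0.9, 19.3, 2.2] -0.185 
[0.9, 18.6, 5.7] -0.185 
phi -73.5 rot -1.295 q [-1.540e+01  1.480e+01  1.007e+02  1.000e-01  6.380e+01 -3.190e+01]
```

Emit:
send_rows(series=[{"offset":[1,13.5,-14],"delta_rot":[-0.183,0.005,-0.011],"gripper":36},{"offset":[1,16,-11.5],"delta_rot":[-0.183,0,0],"gripper":36},{"offset":[1,17.5,-8.5],"delta_rot":[-0.183,0,0],"gripper":36},{"offset":[1,19,-5],"delta_rot":[-0.183,0,0],"gripper":36},{"offset":[1,19.5,-1.5],"delta_rot":[-0.183,0,0],"gripper":36},{"offset":[1,19,2],"delta_rot":[-0.183,0,0],"gripper":36},{"offset":[1,15,5],"delta_rot":[-0.16,0,0],"gripper":36},{"offset":[0,0,0],"delta_rot":[0,0,0],"gripper":36}])

```text
clock: 20.1
tool_pos: [0.62, 0.0947, 0.1495]
tool_rot: [[0.011, -0.013, 1.0], [-0.0, 1.0, 0.013], [-1.0, -0.0, 0.011]]
ft_force: [-0.9, 0.3, 0.7]
grip_width: 0.0361
```

Run:
```python
from h import *
info(); plan(*AX["d"],.1045,0.7)
```

```text
t 20.1 p [620.   94.7 149.5] phi 0.73 tilt [11.4 -0. ] F [-0.9  0.3  0.7] T [ 0.019 -0.172 -0.063] tau6 -0.716 w 36.1 q1,6 [ -2.2 -92.9]
[45.0, -3.2, -2.9] 0.0 [0.0114 0.0002]
phi 0.7 rot 0.0 q [ -2.2  23.2  89.8   0.   66.3 -92.9]
```

Emit:
send_rows(series=[{"offset":[18,-2,-2],"delta_rot":[0,0.011,0],"gripper":34},{"offset":[23,0,0],"delta_rot":[0,0,0],"gripper":30}])

```text
clock: 20.35
tool_pos: [0.6192, 0.0916, 0.1087]
tool_rot: [[0.004, -0.009, 1.0], [-0.001, 1.0, 0.009], [-1.0, -0.001, 0.004]]
ft_force: [-0.7, 0.4, -1.3]
grip_width: 0.03
```

Run:
```python
from h import *
info(); plan(*AX["d"],.1045,0.7)
```

```text
t 20.35 p [619.2  91.6 108.7] phi 0.49 tilt [ 3.9 -0.5] F [-0.7  0.4 -1.3] T [ 0.119 -0.178  0.006] tau6 -0.035 w 30.0 q1,6 [ -2.4 -92.9]
[4.2, -0.2, -2.1] -0.004 [0.0039 0.0006]
phi 0.5 rot -0.004 q [ -2.4  26.4  90.7  -0.   62.6 -92.9]
```

Emit:
send_rows(series=[{"offset":[3.5,0,-2],"delta_rot":[0,0.004,0],"gripper":5},{"offset":[0,0,0],"delta_rot":[0,0,0],"gripper":5},{"offset":[0,0,0],"delta_rot":[0,0,0],"gripper":5},{"offset":[0.8,0,0],"delta_rot":[0.15,0,0],"gripper":5},{"offset":[0.8,0,0],"delta_rot":[0.15,0,0],"gripper":5},{"offset":[0.8,0,0],"delta_rot":[0.15,0,0],"gripper":5}])

```text
clock: 21.1
tool_pos: [0.615, 0.0919, 0.1002]
tool_rot: [[-0.004, 0.443, 0.897], [0.003, 0.897, -0.443], [-1.0, 0.0, -0.005]]
ft_force: [1.8, 2.5, -3.8]
grip_width: 0.0134
```

Run:
```python
from h import *
info(); travel("a",-2.5)
```

```text
t 21.1 p [615.   91.9 100.2] phi -26.27 tilt [-4.4  2.6] F [ 1.8  2.5 -3.8] T [ 0.389 -0.362  0.356] tau6 -1.307 w 13.4 q1,6 [ -2.5 -66.3]
[0.0, -27.6, -28.3] -0.104 [-0.0051 -0.0004]
[0.0, -24.5, -31.0] -0.104 
[0.0, -21.2, -33.4] -0.104 
[0.0, -17.6, -35.4] -0.104 
phi -26.3 rot -0.415 q [ -2.5  26.9  91.2   0.2  62.2 -66.3]
```

Emit:
send_rows(series=[{"offset":[0,0,0],"delta_rot":[0,0,0],"gripper":36},{"offset":[0,0,0],"delta_rot":[0,-0.005,0],"gripper":36},{"offset":[-44,0,0],"delta_rot":[0,0,0],"gripper":36},{"offset":[0,-27.5,-28],"delta_rot":[-0.105,0,0],"gripper":36},{"offset":[0,-24.5,-31],"delta_rot":[-0.105,0,0],"gripper":36},{"offset":[0,-21,-33.5],"delta_rot":[-0.105,0,0],"gripper":36},{"offset":[0,-16,-33],"delta_rot":[-0.085,0,0],"gripper":36},{"offset":[0,0,0],"delta_rot":[0,0,0],"gripper":36}])

```text
clock: 22.1
tool_pos: [0.4664, 0.0388, 0.1489]
tool_rot: [[0.009, 0.029, 1.0], [-0.004, 1.0, -0.029], [-1.0, -0.004, 0.009]]
ft_force: [0.7, 0.1, -0.9]
grip_width: 0.0363
```

Run:
```python
from h import *
info(); plan(*AX["a"],.1025,-2.5)
```

```text
t 22.1 p [466.4  38.8 148.9] phi -1.68 tilt [ 8.8 -3.8] F [ 0.7  0.1 -0.9] T [ 0.037 -0.145  0.018] tau6 -0.534 w 36.3 q1,6 [ -9.7 -98. ]
[46.4, 4.2, -2.0] 0.014 [0.0089 0.0035]
phi -1.7 rot 0.014 q [-9.700e+00  4.500e+00  1.132e+02 -1.000e-01  6.180e+01 -9.800e+01]
```

Emit:
send_rows(series=[{"offset":[18,4,-2],"delta_rot":[0.014,0.009,0.003],"gripper":34},{"offset":[25,0,0],"delta_rot":[0,0,0],"gripper":30},{"offset":[3,0,0],"delta_rot":[0,0,0],"gripper":5},{"offset":[0,0,0],"delta_rot":[0,0,0],"gripper":5},{"offset":[0,0,0],"delta_rot":[0,0,0],"gripper":5},{"offset":[0.6,0,0],"delta_rot":[0.125,0,0],"gripper":5},{"offset":[0.6,0,0],"delta_rot":[0.125,0,0],"gripper":5}])

```text
clock: 22.98
tool_pos: [0.4683, 0.0427, 0.1005]
tool_rot: [[0.001, 0.295, 0.955], [-0.003, 0.955, -0.295], [-1.0, -0.003, 0.002]]
ft_force: [-0.9, -3.8, -4.1]
grip_width: 0.0133
```

Run:
```python
from h import *
info()
```

```text
t 22.98 p [468.3  42.7 100.5] phi -17.16 tilt [ 1.3 -3.3] F [-0.9 -3.8 -4.1] T [-0.479 -0.132  0.373] tau6 -1.005 w 13.3 q1,6 [ -9.2 -81.9]
```

Emit:
send_rows(series=[{"offset":[0.2,0,0],"delta_rot":[0.05,0,0],"gripper":5}])

```text
clock: 23.1
tool_pos: [0.4682, 0.0423, 0.1002]
tool_rot: [[0.001, 0.344, 0.939], [-0.004, 0.939, -0.344], [-1.0, -0.004, 0.003]]
ft_force: [0.9, 0.2, -6.6]
grip_width: 0.0134
```

Run:
```python
from h import *
info()
```

```text
t 23.1 p [468.2  42.3 100.2] phi -20.14 tilt [ 1.1 -4.2] F [ 0.9  0.2 -6.6] T [-0.076 -0.224  0.273] tau6 0.055 w 13.4 q1,6 [ -9.2 -78.9]
```

Emit:
send_rows(series=[{"offset":[0.2,0,0],"delta_rot":[0.05,0,0],"gripper":5}])

```text
clock: 23.22
tool_pos: [0.4681, 0.0421, 0.1]
tool_rot: [[0.001, 0.392, 0.92], [-0.005, 0.92, -0.392], [-1.0, -0.004, 0.003]]
ft_force: [0.0, -1.2, -4.3]
grip_width: 0.0133
```

Run:
```python
from h import *
info()
for i in range(3):
    get_image("wrist"); info()
```

```text
t 23.23 p [468.1  42.1 100. ] phi -23.07 tilt [ 1.  -4.8] F [ 0.  -1.2 -4.3] T [-0.097 -0.201  0.318] tau6 -0.228 w 13.3 q1,6 [ -9.2 -76. ]
t 23.27 p [468.1  42.1  99.9] phi -23.19 tilt [ 1.  -4.8] F [-0.9 -1.6 -5.5] T [-0.179 -0.263  0.261] tau6 0.103 w 13.4 q1,6 [ -9.2 -75.8]
t 23.32 p [468.1  42.1  99.9] phi -23.0 tilt [ 1.  -4.7] F [ 0.6 -1.6 -5.2] T [-0.24  -0.179  0.253] tau6 0.676 w 13.4 q1,6 [ -9.2 -76. ]
t 23.38 p [468.1  42.1 100. ] phi -22.94 tilt [ 1.  -4.7] F [-0.5 -2.2 -5.3] T [-0.254 -0.184  0.269] tau6 0.403 w 13.7 q1,6 [ -9.2 -76.1]
```

Run:
```python
from h import *
travel("c",-48)
```

```text
[0.0, -3.6, 44.4] 0.087 [0.0028 0.0039]
[0.0, 0.3, 44.5] 0.087 
[0.0, 4.2, 44.3] 0.087 
[0.0, 8.0, 43.8] 0.087 
[0.0, 11.8, 42.9] 0.087 
phi -22.9 rot 0.437 q [ -9.2  10.  114.   -0.3  55.9 -76.1]
```

Emit:
send_rows(series=[{"offset":[0,0,0],"delta_rot":[0,0,0],"gripper":36},{"offset":[0,0,0],"delta_rot":[0,0.003,0.004],"gripper":36},{"offset":[-44,0,0],"delta_rot":[0,0,0],"gripper":36},{"offset":[0,-3.5,44],"delta_rot":[0.087,0,0],"gripper":36},{"offset":[0,0.5,44.5],"delta_rot":[0.087,0,0],"gripper":36},{"offset":[0,4,44],"delta_rot":[0.087,0,0],"gripper":36},{"offset":[0,8,44],"delta_rot":[0.087,0,0],"gripper":36},{"offset":[0,10,35],"delta_rot":[0.07,0,0],"gripper":36}])

```text
clock: 24.38
tool_pos: [0.6653, -0.058, 0.1518]
tool_rot: [[0.01, 0.736, 0.677], [0.002, 0.677, -0.736], [-1.0, 0.009, 0.005]]
ft_force: [0.1, -0.2, -0.2]
grip_width: 0.0363
```

Run:
```python
from h import *
info(); plan(*AX["c"],.1025,-48)
```

```text
t 24.38 p [665.3 -58.  151.8] phi -47.38 tilt [10.   2.1] F [ 0.1 -0.2 -0.2] T [-0.017 -0.132  0.024] tau6 -0.585 w 36.3 q1,6 [-15.3 -58. ]
[49.3, -2.1, 2.4] 0.011 [ 0.0053 -0.0087]
phi -47.4 rot 0.011 q [-15.3  27.8  83.1   0.3  68.6 -58. ]
```

Emit:
send_rows(series=[{"offset":[18,-2,1],"delta_rot":[0.01,0.005,-0.008],"gripper":34},{"offset":[27,0,0],"delta_rot":[0,0,0],"gripper":30}])

```text
clock: 24.62
tool_pos: [0.6679, -0.0617, 0.1079]
tool_rot: [[0.006, 0.743, 0.669], [-0.001, 0.669, -0.743], [-1.0, 0.004, 0.005]]
ft_force: [-0.3, 1.0, -0.7]
grip_width: 0.0301
```

Run:
```python
from h import *
info(); plan(.664,-.061,.1025,-48)
```

```text
t 24.62 p [667.9 -61.7 107.9] phi -48.02 tilt [ 6.2 -0.7] F [-0.3  1.  -0.7] T [ 0.071 -0.096  0.013] tau6 0.055 w 30.1 q1,6 [-15.4 -57.4]
[5.4, -2.4, -3.2] -0.0 [ 0.0046 -0.0041]
phi -48.0 rot -0.0 q [-15.4  31.3  83.6   0.1  64.8 -57.4]
```

Emit:
send_rows(series=[{"offset":[4.5,-2,-3],"delta_rot":[0,0.004,-0.004],"gripper":5},{"offset":[0,0,0],"delta_rot":[0,0,0],"gripper":5},{"offset":[0,0,0],"delta_rot":[0,0,0],"gripper":5},{"offset":[0.6,0,0],"delta_rot":[0.125,0,0],"gripper":5},{"offset":[0.6,0,0],"delta_rot":[0.125,0,0],"gripper":5},{"offset":[0.3,0,0],"delta_rot":[0.05,0,0],"gripper":5}])

```text
clock: 25.38
tool_pos: [0.6624, -0.0584, 0.099]
tool_rot: [[-0.0, 0.909, 0.416], [0.001, 0.416, -0.909], [-1.0, -0.0, -0.001]]
ft_force: [4.2, -1.3, -8.3]
grip_width: 0.0136
```

Run:
```python
from h import *
info()
```

```text
t 25.38 p [662.4 -58.4  99. ] phi -65.43 tilt [-0.5  0.7] F [ 4.2 -1.3 -8.3] T [-0.152 -0.67   0.289] tau6 0.082 w 13.6 q1,6 [-15.3 -39.8]
```

Emit:
send_rows(series=[{"offset":[0.3,0,0],"delta_rot":[0.05,0,0],"gripper":5}])

```text
clock: 25.5
tool_pos: [0.6625, -0.0583, 0.0987]
tool_rot: [[0.0, 0.929, 0.369], [0.0, 0.369, -0.929], [-1.0, 0.001, -0.0]]
ft_force: [4.9, -1.1, -7.6]
grip_width: 0.0132
```

Run:
```python
from h import *
info()
for i in range(3):
    get_image("wrist"); info()
travel("b",-126)
```

```text
t 25.5 p [662.5 -58.3  98.7] phi -68.34 tilt [0.4 0.3] F [ 4.9 -1.1 -7.6] T [-0.11  -0.661  0.298] tau6 -0.202 w 13.2 q1,6 [-15.2 -36.9]
t 25.55 p [662.6 -58.3  98.8] phi -68.45 tilt [0.5 0.3] F [ 4.5 -1.5 -7.7] T [-0.186 -0.736  0.268] tau6 0.13 w 13.0 q1,6 [-15.2 -36.8]
t 25.6 p [662.5 -58.3  98.7] phi -68.27 tilt [0.4 0.4] F [ 4.9 -1.1 -8.1] T [-0.156 -0.842  0.225] tau6 0.698 w 13.5 q1,6 [-15.2 -37. ]
t 25.65 p [662.5 -58.3  98.7] phi -68.21 tilt [0.3 0.5] F [ 5.8 -1.5 -8.4] T [-0.089 -0.879  0.296] tau6 0.427 w 13.6 q1,6 [-15.2 -37. ]
[0.0, -26.3, -1.3] 0.168 [-0.0003 -0.0005]
[0.0, -26.2, 3.1] 0.168 
[0.0, -25.3, 7.4] 0.168 
[0.0, -23.7, 11.5] 0.168 
[0.0, -21.4, 15.3] 0.168 
[0.0, -18.6, 18.7] 0.168 
phi -68.2 rot 1.009 q [-15.2  31.5  84.4   0.   64.1 -37. ]
```

Emit:
send_rows(series=[{"offset":[0,0,0],"delta_rot":[0,0,0],"gripper":36},{"offset":[0,0,0],"delta_rot":[0,0,0],"gripper":36},{"offset":[-44,0,0],"delta_rot":[0,0,0],"gripper":36},{"offset":[0,-26,-1],"delta_rot":[0.17,0,0],"gripper":36},{"offset":[0,-26,3],"delta_rot":[0.17,0,0],"gripper":36},{"offset":[0,-25,7.5],"delta_rot":[0.17,0,0],"gripper":36},{"offset":[0,-23.5,11.5],"delta_rot":[0.17,0,0],"gripper":36},{"offset":[0,-21.5,15],"delta_rot":[0.17,0,0],"gripper":36}])

```text
clock: 26.65
tool_pos: [0.5369, -0.1002, 0.1505]
tool_rot: [[0.005, 0.881, -0.472], [-0.001, -0.472, -0.881], [-1.0, 0.005, -0.001]]
ft_force: [-0.1, 0.4, 0.4]
grip_width: 0.0359
```

Run:
```python
from h import *
info(); plan(.512,-.1092,.1025,-126)
```

```text
t 26.65 p [ 536.9 -100.2  150.5] phi -118.18 tilt [ 5.1 -1.4] F [-0.1  0.4  0.4] T [-0.057 -0.032 -0.034] tau6 -1.523 w 35.9 q1,6 [-23.    5.1]
[48.0, -17.7, 19.7] 0.136 [-0.0012 -0.0051]
phi -118.2 rot 0.136 q [-23.   14.  101.9   0.   63.8   5.1]
```

Emit:
send_rows(series=[{"offset":[2,-15,17],"delta_rot":[0.115,0,-0.005],"gripper":36},{"offset":[17,-2,2],"delta_rot":[0.01,0,0],"gripper":34},{"offset":[24,0,0],"delta_rot":[0,0,0],"gripper":30}])

```text
clock: 27.02
tool_pos: [0.5133, -0.1099, 0.1097]
tool_rot: [[0.007, 0.814, -0.581], [-0.002, -0.581, -0.814], [-1.0, 0.006, -0.003]]
ft_force: [-0.4, 0.6, -0.3]
grip_width: 0.03
```

Run:
```python
from h import *
info(); plan(.512,-.1092,.1025,-126)
```

```text
t 27.02 p [ 513.3 -109.9  109.7] phi -125.54 tilt [ 6.9 -1.5] F [-0.4  0.6 -0.3] T [-0.012 -0.034  0.064] tau6 0.06 w 30.0 q1,6 [-25.1  10.4]
[7.2, -1.4, 0.2] 0.008 [-0.0028 -0.0065]
phi -125.5 rot 0.008 q [-2.510e+01  1.510e+01  1.062e+02  1.000e-01  5.830e+01  1.040e+01]
```

Emit:
send_rows(series=[{"offset":[6,-1.5,0],"delta_rot":[0,-0.003,-0.006],"gripper":5},{"offset":[0,0,0],"delta_rot":[0,0,0],"gripper":5},{"offset":[0,0,0],"delta_rot":[0,0,0],"gripper":5},{"offset":[0.6,0,0],"delta_rot":[0.125,0,0],"gripper":5},{"offset":[0.6,0,0],"delta_rot":[0.125,0,0],"gripper":5},{"offset":[0.3,0,0],"delta_rot":[0.05,0,0],"gripper":5}])

```text
clock: 27.78
tool_pos: [0.512, -0.1085, 0.1003]
tool_rot: [[-0.004, 0.604, -0.797], [-0.001, -0.797, -0.604], [-1.0, -0.001, 0.003]]
ft_force: [0.8, -2.1, -5.0]
grip_width: 0.0133
```

Run:
```python
from h import *
info()
```

```text
t 27.77 p [ 512.  -108.5  100.3] phi -142.83 tilt [-3.6 -0.9] F [ 0.8 -2.1 -5. ] T [-0.195 -0.091  0.247] tau6 0.015 w 13.3 q1,6 [-24.9  28. ]
```

Emit:
send_rows(series=[{"offset":[0.3,0,0],"delta_rot":[0.05,0,0],"gripper":5}])

```text
clock: 27.9
tool_pos: [0.512, -0.1085, 0.1001]
tool_rot: [[-0.004, 0.563, -0.826], [-0.001, -0.826, -0.563], [-1.0, -0.001, 0.004]]
ft_force: [0.1, -2.4, -4.5]
grip_width: 0.0134
```

Run:
```python
from h import *
info()
for i in range(3):
    get_image("wrist"); info()
travel("d",-26)
```

```text
t 27.9 p [ 512.  -108.5  100.1] phi -145.72 tilt [-3.7 -1.3] F [ 0.1 -2.4 -4.5] T [-0.244 -0.069  0.209] tau6 -0.269 w 13.4 q1,6 [-24.9  30.9]
t 27.95 p [ 512.  -108.5  100.1] phi -145.84 tilt [-3.6 -1.2] F [ 0.8 -1.7 -5.2] T [-0.232 -0.075  0.206] tau6 0.067 w 13.5 q1,6 [-24.9  31. ]
t 28.0 p [ 512.  -108.5  100.1] phi -145.66 tilt [-3.6 -1.2] F [ 0.4 -1.7 -5.5] T [-0.232 -0.072  0.203] tau6 0.621 w 13.5 q1,6 [-24.9  30.9]
t 28.05 p [ 512.  -108.5  100. ] phi -145.6 tilt [-3.6 -1.1] F [-0.2 -2.2 -5.3] T [-0.292 -0.087  0.14 ] tau6 0.346 w 13.2 q1,6 [-24.9  30.8]
[0.0, -8.1, -15.4] -0.161 [0.0036 0.0011]
[0.0, -5.6, -16.5] -0.161 
[0.0, -2.9, -17.1] -0.161 
[0.0, -0.1, -17.4] -0.161 
[0.0, 2.7, -17.2] -0.161 
[0.0, 5.4, -16.5] -0.161 
[0.0, 8.0, -15.4] -0.161 
[0.0, 10.3, -14.0] -0.161 
[0.0, 12.4, -12.1] -0.161 
[0.0, 14.2, -10.0] -0.161 
[0.0, 15.6, -7.6] -0.161 
[0.0, 16.6, -5.0] -0.161 
[0.0, 17.2, -2.3] -0.161 
phi -145.6 rot -2.087 q [-24.9  16.2 106.2  -0.2  57.8  30.8]
```

Run:
```python
from h import *
travel("d",-206.2,n=6)
```

```text
[0.0, -17.6, -33.3] 0.176 [0.0036 0.0011]
[0.0, -23.2, -29.7] 0.176 
[0.0, -28.0, -25.2] 0.176 
[0.0, -32.0, -19.9] 0.176 
[0.0, -35.0, -13.9] 0.176 
[0.0, -36.9, -7.6] 0.176 
phi -145.6 rot 1.058 q [-24.9  16.2 106.2  -0.2  57.8  30.8]
```

Emit:
send_rows(series=[{"offset":[0,0,0],"delta_rot":[0,0,0],"gripper":36},{"offset":[0,0,0],"delta_rot":[0,0.004,0.001],"gripper":36},{"offset":[-44,0,0],"delta_rot":[0,0,0],"gripper":36},{"offset":[0,-17.5,-33],"delta_rot":[0.176,0,0],"gripper":36},{"offset":[0,-23,-30],"delta_rot":[0.176,0,0],"gripper":36},{"offset":[0,-28,-25],"delta_rot":[0.176,0,0],"gripper":36},{"offset":[0,-32,-20],"delta_rot":[0.176,0,0],"gripper":36},{"offset":[0,-35,-14],"delta_rot":[0.176,0,0],"gripper":36}])

```text
clock: 29.05
tool_pos: [0.6063, 0.0596, 0.151]
tool_rot: [[0.01, -0.304, -0.953], [0.001, -0.953, 0.304], [-1.0, -0.004, -0.009]]
ft_force: [1.1, -1.0, -0.1]
grip_width: 0.0359
```

Run:
```python
from h import *
info(); plan(.6165,.0918,.146,-206.2,n=1)
```

```text
t 29.05 p [606.3  59.6 151. ] phi -197.7 tilt [9.6 0.7] F [ 1.1 -1.  -0.1] T [0.076 0.047 0.02 ] tau6 -2.574 w 35.9 q1,6 [ -5.6 102.1]
[5.0, -33.7, 0.1] 0.148 [-0.009   0.0036]
phi -197.7 rot 0.148 q [-5.600e+00  2.110e+01  9.250e+01  1.000e-01  6.580e+01  1.021e+02]
```

Emit:
send_rows(series=[{"offset":[3,-27,0],"delta_rot":[0.12,-0.009,0.003],"gripper":36},{"offset":[0,0,0],"delta_rot":[0,0,0],"gripper":36}])

```text
clock: 29.3
tool_pos: [0.616, 0.0887, 0.1489]
tool_rot: [[0.002, -0.416, -0.909], [0.002, -0.909, 0.416], [-1.0, -0.003, -0.001]]
ft_force: [0.5, -0.5, 0.2]
grip_width: 0.0361
```

Run:
```python
from h import *
info(); plan(.6165,.0918,.1025,-206.2,n=1)
d=get_image("wrist"); cv2.imwrite("pics/w6.png",d["frame"][:,:,::-1])
```

```text
t 29.3 p [616.   88.7 148.9] phi -204.6 tilt [2.2 2. ] F [ 0.5 -0.5  0.2] T [ 0.041  0.006 -0.01 ] tau6 0.837 w 36.1 q1,6 [ -2.8 111.8]
[46.4, -3.1, 0.8] 0.028 [-0.0012  0.0027]
phi -204.6 rot 0.028 q [-2.800e+00  2.300e+01  9.020e+01  1.000e-01  6.670e+01  1.118e+02]
```

View pics/w6.png

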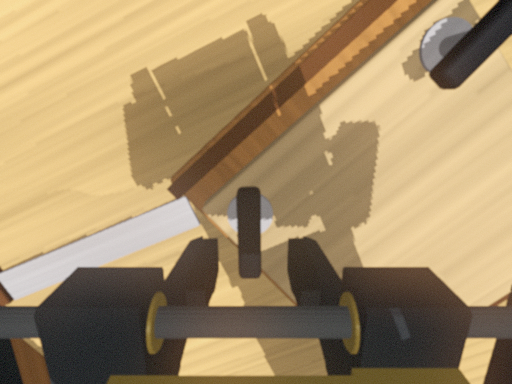

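Emit:
send_rows(series=[{"offset":[18,-2.5,0.5],"delta_rot":[0.025,0,0.003],"gripper":34},{"offset":[25,0,0],"delta_rot":[0,0,0],"gripper":30}])

```text
clock: 29.6
tool_pos: [0.6177, 0.0885, 0.1066]
tool_rot: [[0.006, -0.439, -0.898], [-0.002, -0.898, 0.439], [-1.0, -0.001, -0.006]]
ft_force: [-0.4, 1.0, -0.8]
grip_width: 0.0299
```

Run:
```python
from h import *
info(); plan(.6165,.0918,.1025,-206.2,n=1)
```

```text
t 29.6 p [617.7  88.5 106.6] phi -206.06 tilt [ 5.8 -1.8] F [-0.4  1.  -0.8] T [ 0.05   0.054 -0.003] tau6 0.124 w 29.9 q1,6 [ -2.7 113.4]
[4.1, -2.4, 2.6] 0.002 [-0.006   0.0009]
phi -206.1 rot 0.002 q [-2.700e+00  2.630e+01  9.120e+01 -1.000e-01  6.220e+01  1.134e+02]
```

Emit:
send_rows(series=[{"offset":[3.5,-2.5,2.5],"delta_rot":[0,-0.006,0.001],"gripper":5},{"offset":[0,0,0],"delta_rot":[0,0,0],"gripper":5},{"offset":[0,0,0],"delta_rot":[0,0,0],"gripper":5},{"offset":[0.6,0,0],"delta_rot":[0.125,0,0],"gripper":5},{"offset":[0.6,0,0],"delta_rot":[0.125,0,0],"gripper":5},{"offset":[0.3,0,0],"delta_rot":[0.05,0,0],"gripper":5}])

```text
clock: 30.35
tool_pos: [0.6152, 0.0923, 0.0988]
tool_rot: [[-0.002, -0.692, -0.721], [0.004, -0.721, 0.692], [-1.0, -0.001, 0.005]]
ft_force: [2.9, 1.8, -4.1]
grip_width: 0.0134
```

Run:
```python
from h import *
info()
```

```text
t 30.35 p [615.2  92.3  98.8] phi -223.82 tilt [-2.3  4.1] F [ 2.9  1.8 -4.1] T [ 0.408 -0.258  0.256] tau6 0.019 w 13.4 q1,6 [ -2.5 131.2]
```

Emit:
send_rows(series=[{"offset":[0.3,0,0],"delta_rot":[0.05,0,0],"gripper":5}])

```text
clock: 30.48
tool_pos: [0.6152, 0.0923, 0.0986]
tool_rot: [[-0.002, -0.729, -0.685], [0.004, -0.685, 0.729], [-1.0, -0.002, 0.004]]
ft_force: [1.6, 2.3, -4.7]
grip_width: 0.0129
```

Run:
```python
from h import *
info()
for i in range(2):
    get_image("wrist"); info()
d=get_image("side")
cv2.imwrite("pics/sidez2.png",cv2.resize(d["frame"][150:260,190:320,::-1],None,fx=5,fy=5,interpolation=cv2.INTER_CUBIC))
travel("a",-203,n=5)
```

```text
t 30.48 p [615.2  92.3  98.6] phi -226.77 tilt [-1.9  4.3] F [ 1.6  2.3 -4.7] T [ 0.44  -0.223  0.237] tau6 -0.256 w 12.9 q1,6 [ -2.5 134.1]
t 30.52 p [615.2  92.3  98.6] phi -226.89 tilt [-1.9  4.3] F [ 1.3  1.9 -4.6] T [ 0.372 -0.306  0.245] tau6 0.082 w 12.8 q1,6 [ -2.5 134.3]
t 30.57 p [615.3  92.3  98.6] phi -226.7 tilt [-1.9  4.3] F [ 3.1  2.5 -5. ] T [ 0.371 -0.256  0.181] tau6 0.647 w 13.1 q1,6 [ -2.5 134.1]
[0.0, 28.7, 13.5] -0.083 [0.0045 0.0016]
[0.0, 27.5, 15.8] -0.083 
[0.0, 26.1, 18.0] -0.083 
[0.0, 24.5, 20.1] -0.083 
[0.0, 22.7, 22.1] -0.083 
phi -226.6 rot -0.413 q [ -2.5  27.   91.3   0.3  61.9 134. ]
```

View pics/sidez2.png

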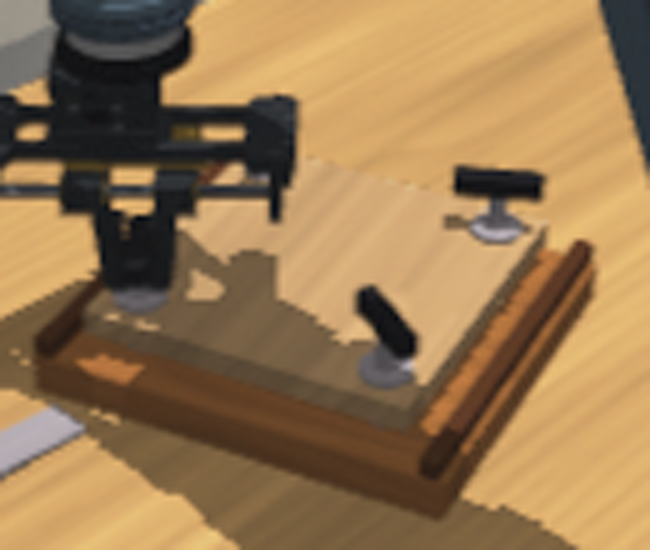

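Emit:
send_rows(series=[{"offset":[0.3,0,0],"delta_rot":[0.06,0,0],"gripper":5},{"offset":[0.3,0,0],"delta_rot":[0.06,0,0],"gripper":5}])

```text
clock: 30.88
tool_pos: [0.6154, 0.0925, 0.0981]
tool_rot: [[-0.001, -0.804, -0.594], [0.005, -0.594, 0.804], [-1.0, -0.002, 0.004]]
ft_force: [1.3, 1.7, -4.0]
grip_width: 0.0133
```

```bash
cat >> h.py <<'E'
def tq():
    s,phi=state(); R=s["tool_rot"]
    print("t",round(s["clock"],2),"phi",round(phi,1),"Tz",round(s["wrist_torque"][2],3),"ax",round(float(-R[:,0]@s["wrist_torque"]),3),"F",s["ft_force"].round(1),"p",(s["tool_pos"]*1000).round(1),"w",round(s["grip_width"]*1000,1))
E
python3 -c "
from h import *
tq()"
```

```text
t 30.88 phi -233.5 Tz 0.317 ax 0.32 F [ 1.3  1.7 -4. ] p [615.4  92.5  98.1] w 13.3
```

Emit:
send_rows(series=[{"offset":[0.3,0,0],"delta_rot":[0.06,0,0],"gripper":5}])

```text
clock: 31.0
tool_pos: [0.6154, 0.0925, 0.0978]
tool_rot: [[-0.001, -0.839, -0.545], [0.005, -0.545, 0.839], [-1.0, -0.002, 0.005]]
ft_force: [1.7, 2.6, -5.2]
grip_width: 0.0132
```

```bash
python3 -c "
from h import *
tq();get_image('wrist');tq()"
```

```text
t 31.0 phi -237.0 Tz 0.343 ax 0.345 F [ 1.7  2.6 -5.2] p [615.4  92.5  97.8] w 13.2
t 31.05 phi -237.1 Tz 0.294 ax 0.296 F [ 3.   1.8 -5.2] p [615.4  92.6  97.8] w 13.5
```

```bash
python3 -c "
from h import *
travel('a',-203.2,n=5)"
```

```text
[0.0, 30.7, 8.1] -0.118 [0.0046 0.0017]
[0.0, 29.5, 11.6] -0.118 
[0.0, 28.0, 15.0] -0.118 
[0.0, 26.0, 18.2] -0.118 
[0.0, 23.6, 21.2] -0.118 
phi -237.1 rot -0.592 q [ -2.5  27.   91.3   0.3  61.7 144.5]
```

Emit:
send_rows(series=[{"offset":[0,0,0],"delta_rot":[0,0,0],"gripper":36},{"offset":[0,0,0],"delta_rot":[0,0.005,0.002],"gripper":36},{"offset":[-44,0,0],"delta_rot":[0,0,0],"gripper":36},{"offset":[0,30.5,8],"delta_rot":[-0.12,0,0],"gripper":36},{"offset":[0,29.5,11.5],"delta_rot":[-0.12,0,0],"gripper":36},{"offset":[0,28,15],"delta_rot":[-0.12,0,0],"gripper":36},{"offset":[0,26,18],"delta_rot":[-0.12,0,0],"gripper":36},{"offset":[0,21,19],"delta_rot":[-0.1,0,0],"gripper":36}])

```text
clock: 32.05
tool_pos: [0.4683, 0.0384, 0.1473]
tool_rot: [[0.007, -0.381, -0.925], [-0.006, -0.925, 0.381], [-1.0, 0.003, -0.009]]
ft_force: [0.1, 0.0, 0.7]
grip_width: 0.0359
```

```bash
python3 -c "
from h import *
info();plan(.4638,.0435,.1015,-203.2)"
```

```text
t 32.05 p [468.3  38.4 147.3] phi -202.37 tilt [ 7.1 -5.8] F [0.1 0.  0.7] T [ 0.047  0.026 -0.026] tau6 1.341 w 35.9 q1,6 [ -9.7 102.8]
[45.8, -3.0, 6.1] 0.014 [-0.0087 -0.0027]
phi -202.4 rot 0.014 q [ -9.7   5.  112.9  -0.3  61.7 102.8]
```

Emit:
send_rows(series=[{"offset":[18,-3,3],"delta_rot":[0.01,-0.009,-0.003],"gripper":34},{"offset":[24,0,0],"delta_rot":[0,0,0],"gripper":30}])

```text
clock: 32.3
tool_pos: [0.4684, 0.0417, 0.1062]
tool_rot: [[0.006, -0.394, -0.919], [-0.0, -0.919, 0.394], [-1.0, -0.002, -0.006]]
ft_force: [0.4, 0.7, -0.4]
grip_width: 0.03
```

```bash
python3 -c "
from h import *
info();plan(.4638,.0435,.1015,-203.2)"
```

```text
t 32.3 p [468.4  41.7 106.2] phi -203.19 tilt [ 6.  -0.5] F [ 0.4  0.7 -0.4] T [ 0.07   0.072 -0.017] tau6 -0.007 w 30.0 q1,6 [ -9.4 103.7]
[4.7, 0.1, 4.9] 0.0 [-0.0057  0.0019]
phi -203.2 rot 0.0 q [ -9.4   9.2 114.    0.   56.4 103.7]
```

Grip and start with 0.05, reading the torque.

Emit:
send_rows(series=[{"offset":[4,0,5],"delta_rot":[0,-0.006,0.002],"gripper":5},{"offset":[0,0,0],"delta_rot":[0,0,0],"gripper":5},{"offset":[0,0,0],"delta_rot":[0,0,0],"gripper":5},{"offset":[0.3,0,0],"delta_rot":[0.05,0,0],"gripper":5},{"offset":[0.3,0,0],"delta_rot":[0.05,0,0],"gripper":5}])

```text
clock: 32.92
tool_pos: [0.463, 0.0441, 0.0997]
tool_rot: [[-0.007, -0.487, -0.873], [-0.001, -0.873, 0.487], [-1.0, 0.004, 0.006]]
ft_force: [-1.1, -0.4, -3.1]
grip_width: 0.0135
```

```bash
python3 -c "
from h import *
tq();get_image('wrist');tq();get_image('wrist');tq()"
```

```text
t 32.92 phi -209.1 Tz 0.272 ax 0.272 F [-1.1 -0.4 -3.1] p [463.   44.1  99.7] w 13.5
t 32.98 phi -209.2 Tz 0.213 ax 0.213 F [-0.5 -1.2 -3. ] p [463.   44.1  99.7] w 13.6
t 33.02 phi -209.1 Tz 0.196 ax 0.196 F [-0.6 -0.3 -3.7] p [463.   44.1  99.7] w 13.2
```

Emit:
send_rows(series=[{"offset":[0.25,0,0],"delta_rot":[0.05,0,0],"gripper":5}])

```text
clock: 33.15
tool_pos: [0.463, 0.0441, 0.0995]
tool_rot: [[-0.007, -0.529, -0.849], [-0.001, -0.849, 0.529], [-1.0, 0.004, 0.005]]
ft_force: [-1.2, -0.3, -3.4]
grip_width: 0.0135
```

```bash
python3 -c "
from h import *
tq();get_image('wrist');tq();get_image('wrist');tq();info()"
```

```text
t 33.15 phi -211.9 Tz 0.281 ax 0.281 F [-1.2 -0.3 -3.4] p [463.   44.1  99.5] w 13.5
t 33.2 phi -212.1 Tz 0.303 ax 0.303 F [-1.5 -2.2 -2.8] p [463.   44.2  99.5] w 13.5
t 33.25 phi -211.9 Tz 0.196 ax 0.196 F [-1.5 -1.4 -3.1] p [463.   44.2  99.5] w 13.5
t 33.25 p [463.   44.2  99.5] phi -211.89 tilt [-6.8 -0.8] F [-1.5 -1.4 -3.1] T [-0.012  0.205  0.196] tau6 0.614 w 13.5 q1,6 [ -9.2 112.8]
```

Emit:
send_rows(series=[{"offset":[0.3,0,0],"delta_rot":[0.05,0,0],"gripper":5}])

```text
clock: 33.38
tool_pos: [0.463, 0.0442, 0.0993]
tool_rot: [[-0.007, -0.569, -0.822], [-0.001, -0.822, 0.569], [-1.0, 0.005, 0.005]]
ft_force: [-1.0, -0.3, -2.8]
grip_width: 0.0131
```

```bash
python3 -c "
from h import *
tq();get_image('wrist');tq()"
```

```text
t 33.38 phi -214.7 Tz 0.267 ax 0.267 F [-1.  -0.3 -2.8] p [463.   44.2  99.3] w 13.1
t 33.42 phi -214.8 Tz 0.236 ax 0.236 F [-1.8 -2.1 -2.2] p [463.   44.2  99.3] w 13.5
```

Emit:
send_rows(series=[{"offset":[0.3,0,0],"delta_rot":[0.05,0,0],"gripper":5}])

```text
clock: 33.55
tool_pos: [0.463, 0.0442, 0.0991]
tool_rot: [[-0.007, -0.611, -0.792], [-0.001, -0.792, 0.611], [-1.0, 0.005, 0.005]]
ft_force: [-1.9, -0.9, -2.4]
grip_width: 0.0137
```

```bash
python3 -c "
from h import *
tq();get_image('wrist');tq();travel('c',-248.2,n=5)"
```

```text
t 33.55 phi -217.6 Tz 0.278 ax 0.277 F [-1.9 -0.9 -2.4] p [463.   44.2  99.1] w 13.7
t 33.6 phi -217.8 Tz 0.229 ax 0.228 F [-1.7 -0.2 -2.5] p [463.   44.2  99. ] w 13.5
[0.0, -8.1, -44.9] 0.106 [ 0.0048 -0.0048]
[0.0, -12.9, -43.8] 0.106 
[0.0, -17.4, -42.2] 0.106 
[0.0, -21.8, -40.1] 0.106 
[0.0, -25.9, -37.5] 0.106 
phi -217.8 rot 0.531 q [-9.100e+00  9.800e+00  1.144e+02 -1.000e-01  5.620e+01  1.187e+02]
```

Emit:
send_rows(series=[{"offset":[0,0,0],"delta_rot":[0,0,0],"gripper":36},{"offset":[0,0,0],"delta_rot":[0,0.005,-0.005],"gripper":36},{"offset":[-44,0,0],"delta_rot":[0,0,0],"gripper":36},{"offset":[0,-8,-45],"delta_rot":[0.107,0,0],"gripper":36},{"offset":[0,-13,-44],"delta_rot":[0.107,0,0],"gripper":36},{"offset":[0,-17.5,-42],"delta_rot":[0.107,0,0],"gripper":36},{"offset":[0,-22,-40],"delta_rot":[0.107,0,0],"gripper":36},{"offset":[0,-21,-30],"delta_rot":[0.09,0,0],"gripper":36}])

```text
clock: 34.6
tool_pos: [0.6661, -0.0583, 0.1512]
tool_rot: [[0.015, -0.926, -0.378], [0.0, -0.378, 0.926], [-1.0, -0.014, -0.005]]
ft_force: [-0.1, -0.2, -0.0]
grip_width: 0.0356
```

```bash
python3 -c "
from h import *
info();plan(.664,-.0605,.1005,-248.2)"
```

```text
t 34.6 p [666.1 -58.3 151.2] phi -247.78 tilt [15.   0.4] F [-0.1 -0.2 -0. ] T [0.124 0.003 0.019] tau6 -0.792 w 35.6 q1,6 [-15.3 142.4]
[50.7, 2.8, -1.2] 0.007 [-0.0053  0.014 ]
phi -247.8 rot 0.007 q [-15.3  27.7  83.2   0.3  68.2 142.4]
```

Emit:
send_rows(series=[{"offset":[19,3,-1],"delta_rot":[0.005,-0.005,0.014],"gripper":34},{"offset":[27,0,0],"delta_rot":[0,0,0],"gripper":30}])

```text
clock: 34.85
tool_pos: [0.6671, -0.0622, 0.106]
tool_rot: [[0.006, -0.927, -0.374], [-0.002, -0.374, 0.927], [-1.0, -0.005, -0.004]]
ft_force: [0.5, 0.4, -0.2]
grip_width: 0.03
```

```bash
python3 -c "
from h import *
info();plan(.664,-.0605,.1005,-248.2)"
```

```text
t 34.85 p [667.1 -62.2 106. ] phi -248.04 tilt [ 5.8 -1.6] F [ 0.5  0.4 -0.2] T [ 0.096 -0.017 -0.013] tau6 0.046 w 30.0 q1,6 [-15.5 142.6]
[5.5, 2.2, 2.7] 0.003 [-0.0037  0.0048]
phi -248.0 rot 0.003 q [-15.5  31.3  83.7  -0.   64.6 142.6]
```

Emit:
send_rows(series=[{"offset":[4.5,2,2.5],"delta_rot":[0,-0.004,0.005],"gripper":5},{"offset":[0,0,0],"delta_rot":[0,0,0],"gripper":5},{"offset":[0,0,0],"delta_rot":[0,0,0],"gripper":5},{"offset":[0.3,0,0],"delta_rot":[0.05,0,0],"gripper":5},{"offset":[0.3,0,0],"delta_rot":[0.05,0,0],"gripper":5}])

```text
clock: 35.48
tool_pos: [0.6629, -0.0585, 0.098]
tool_rot: [[0.001, -0.959, -0.284], [0.0, -0.284, 0.959], [-1.0, -0.001, 0.0]]
ft_force: [5.4, -1.3, -8.3]
grip_width: 0.0133
```

```bash
python3 -c "
from h import *
tq();get_image('wrist');tq()"
```

```text
t 35.48 phi -253.5 Tz 0.329 ax 0.33 F [ 5.4 -1.3 -8.3] p [662.9 -58.5  98. ] w 13.3
t 35.52 phi -253.6 Tz 0.31 ax 0.311 F [ 5.5 -0.8 -9. ] p [662.9 -58.5  97.9] w 13.3
```

Emit:
send_rows(series=[{"offset":[0.25,0,0],"delta_rot":[0.05,0,0],"gripper":5}])

```text
clock: 35.65
tool_pos: [0.663, -0.0584, 0.0978]
tool_rot: [[0.002, -0.972, -0.234], [-0.0, -0.234, 0.972], [-1.0, -0.002, -0.001]]
ft_force: [5.6, -2.1, -8.0]
grip_width: 0.0132
```

```bash
python3 -c "
from h import *
tq();get_image('wrist');tq();info()"
```

```text
t 35.65 phi -256.5 Tz 0.347 ax 0.347 F [ 5.6 -2.1 -8. ] p [663.  -58.4  97.8] w 13.2
t 35.7 phi -256.6 Tz 0.29 ax 0.29 F [ 5.6 -2.7 -7.9] p [663.  -58.4  97.7] w 13.5
t 35.7 p [663.  -58.4  97.7] phi -256.63 tilt [ 2.4 -0.3] F [ 5.6 -2.7 -7.9] T [-0.13 -0.7   0.29] tau6 0.157 w 13.5 q1,6 [-15.2 151.4]
```

```bash
python3 -c "
from h import *
AX['b']=(.512,-.109)
travel('b',-145.7,n=11)"
```

```text
[0.0, 14.4, -1.3] -0.176 [-0.0009  0.0023]
[0.0, 14.4, 1.2] -0.176 
[0.0, 14.0, 3.8] -0.176 
[0.0, 13.1, 6.1] -0.176 
[0.0, 11.8, 8.3] -0.176 
[0.0, 10.2, 10.3] -0.176 
[0.0, 8.2, 11.9] -0.176 
[0.0, 6.0, 13.2] -0.176 
[0.0, 3.6, 14.0] -0.176 
[0.0, 1.1, 14.4] -0.176 
[0.0, -1.4, 14.4] -0.176 
phi -256.6 rot -1.936 q [-15.2  31.6  84.4   0.   63.8 151.4]
```

Emit:
send_rows(series=[{"offset":[0,0,0],"delta_rot":[0,0,0],"gripper":36},{"offset":[0,0,0],"delta_rot":[0,0,0],"gripper":36},{"offset":[-44,0,0],"delta_rot":[0,0,0],"gripper":36},{"offset":[0,14.5,-1],"delta_rot":[-0.178,0,0],"gripper":36},{"offset":[0,14.5,1],"delta_rot":[-0.178,0,0],"gripper":36},{"offset":[0,14,4],"delta_rot":[-0.178,0,0],"gripper":36},{"offset":[0,13,6],"delta_rot":[-0.178,0,0],"gripper":36},{"offset":[0,12,8],"delta_rot":[-0.178,0,0],"gripper":36}])

```text
clock: 36.7
tool_pos: [0.5935, -0.0813, 0.149]
tool_rot: [[0.007, -0.402, -0.916], [-0.001, -0.916, 0.402], [-1.0, -0.002, -0.007]]
ft_force: [-0.8, 0.6, -0.5]
grip_width: 0.0359
```

```bash
python3 -c "
from h import *
info();plan(.512,-.109,.146,-145.7,n=6)"
```

```text
t 36.7 p [593.5 -81.3 149. ] phi -203.69 tilt [ 7.5 -1.2] F [-0.8  0.6 -0.5] T [0.045 0.023 0.003] tau6 2.138 w 35.9 q1,6 [-19.2  94.5]
[0.5, 9.7, 10.6] -0.169 [-0.0073  0.0019]
[0.5, 7.8, 12.1] -0.169 
[0.5, 5.6, 13.2] -0.169 
[0.5, 3.3, 14.0] -0.169 
[0.5, 0.9, 14.3] -0.169 
[0.5, -1.5, 14.3] -0.169 
phi -203.7 rot -1.012 q [-19.2  20.2  94.1   0.1  65.3  94.5]
```

Emit:
send_rows(series=[{"offset":[0,9.5,10.5],"delta_rot":[-0.172,-0.007,0.002],"gripper":36},{"offset":[0,8,12],"delta_rot":[-0.172,0,0],"gripper":36},{"offset":[0,5.5,13],"delta_rot":[-0.172,0,0],"gripper":36},{"offset":[0,3.5,14],"delta_rot":[-0.172,0,0],"gripper":36},{"offset":[0,1,14],"delta_rot":[-0.172,0,0],"gripper":36},{"offset":[0,-1,11],"delta_rot":[-0.135,0,0],"gripper":36},{"offset":[0,0,0],"delta_rot":[0,0,0],"gripper":36}])

```text
clock: 37.58
tool_pos: [0.5137, -0.11, 0.1541]
tool_rot: [[0.005, 0.579, -0.815], [-0.002, -0.815, -0.579], [-1.0, 0.005, -0.003]]
ft_force: [1.4, 0.4, 0.3]
grip_width: 0.036
```

```bash
python3 -c "
from h import *
info();plan(.512,-.109,.1015,-145.7,n=1)"
```

```text
t 37.58 p [ 513.7 -110.   154.1] phi -144.58 tilt [ 5.1 -2.4] F [1.4 0.4 0.3] T [-0.031  0.008 -0.053] tau6 -0.812 w 36.0 q1,6 [-25.   29.5]
[52.6, -1.8, 0.8] 0.019 [-0.0028 -0.0049]
phi -144.6 rot 0.019 q [-25.   11.3 104.8   0.   63.7  29.5]
```

Emit:
send_rows(series=[{"offset":[20,-1,0.5],"delta_rot":[0.018,-0.003,-0.005],"gripper":34},{"offset":[28,0,0],"delta_rot":[0,0,0],"gripper":30}])

```text
clock: 37.83
tool_pos: [0.5152, -0.11, 0.1067]
tool_rot: [[0.005, 0.559, -0.829], [-0.002, -0.829, -0.559], [-1.0, 0.005, -0.003]]
ft_force: [-0.1, -0.1, 0.1]
grip_width: 0.0306
```

```bash
python3 -c "
from h import *
info();plan(.512,-.109,.1015,-145.7,n=1)"
```

```text
t 37.83 p [ 515.2 -110.   106.7] phi -145.98 tilt [ 5.5 -2.3] F [-0.1 -0.1  0.1] T [-0.033  0.032 -0.052] tau6 0.028 w 30.6 q1,6 [-25.  31.]
[5.2, -2.6, 2.1] -0.005 [-0.0032 -0.005 ]
phi -146.0 rot -0.005 q [-25.   15.6 105.9   0.   58.1  31. ]
```

Emit:
send_rows(series=[{"offset":[4.5,-2.5,2],"delta_rot":[0,-0.003,-0.005],"gripper":5},{"offset":[0,0,0],"delta_rot":[0,0,0],"gripper":5},{"offset":[0,0,0],"delta_rot":[0,0,0],"gripper":5},{"offset":[0.5,0,0],"delta_rot":[0.1,0,0],"gripper":5},{"offset":[0.3,0,0],"delta_rot":[0.05,0,0],"gripper":5}])

```text
clock: 38.45
tool_pos: [0.5112, -0.1091, 0.0986]
tool_rot: [[-0.005, 0.423, -0.906], [-0.0, -0.906, -0.423], [-1.0, -0.002, 0.004]]
ft_force: [1.2, -1.6, -3.9]
grip_width: 0.0134
```

```bash
python3 -c "
from h import *
tq();get_image('wrist');tq()"
```

```text
t 38.45 phi -155.0 Tz 0.285 ax 0.284 F [ 1.2 -1.6 -3.9] p [ 511.2 -109.1   98.6] w 13.4
t 38.5 phi -155.1 Tz 0.256 ax 0.255 F [-0.2 -2.1 -3.9] p [ 511.2 -109.1   98.5] w 13.3
```

Emit:
send_rows(series=[{"offset":[0.25,0,0],"delta_rot":[0.05,0,0],"gripper":5}])

```text
clock: 38.62
tool_pos: [0.5113, -0.1091, 0.0984]
tool_rot: [[-0.005, 0.375, -0.927], [-0.001, -0.927, -0.375], [-1.0, -0.001, 0.005]]
ft_force: [1.3, -1.7, -4.0]
grip_width: 0.0136
```

```bash
python3 -c "
from h import *
tq();get_image('wrist');tq()"
```

```text
t 38.62 phi -158.0 Tz 0.298 ax 0.297 F [ 1.3 -1.7 -4. ] p [ 511.3 -109.1   98.4] w 13.6
t 38.67 phi -158.1 Tz 0.273 ax 0.272 F [-0.7 -1.4 -3.7] p [ 511.2 -109.1   98.4] w 13.2
```

Emit:
send_rows(series=[{"offset":[0.25,0,0],"delta_rot":[0.05,0,0],"gripper":5}])

```text
clock: 38.8
tool_pos: [0.5112, -0.1091, 0.0982]
tool_rot: [[-0.005, 0.326, -0.945], [-0.001, -0.945, -0.326], [-1.0, -0.001, 0.005]]
ft_force: [-0.3, -0.8, -3.9]
grip_width: 0.0134
```

```bash
python3 -c "
from h import *
tq();get_image('wrist');tq()"
```

```text
t 38.8 phi -161.0 Tz 0.309 ax 0.308 F [-0.3 -0.8 -3.9] p [ 511.2 -109.1   98.2] w 13.4
t 38.85 phi -161.1 Tz 0.29 ax 0.289 F [ 1.3 -1.9 -2.9] p [ 511.2 -109.1   98.2] w 13.4
```

Emit:
send_rows(series=[{"offset":[0.25,0,0],"delta_rot":[0.05,0,0],"gripper":5}])

```text
clock: 38.98
tool_pos: [0.5113, -0.1091, 0.0981]
tool_rot: [[-0.005, 0.277, -0.961], [-0.001, -0.961, -0.277], [-1.0, -0.0, 0.005]]
ft_force: [-0.6, -1.2, -3.1]
grip_width: 0.0135
```

```bash
python3 -c "
from h import *
tq();get_image('wrist');tq();info()
AX['d']=(.6158,.092)
travel('d',-237.2);AX['a']=(.4632,.044);travel('a',-217.7)"
```

```text
t 38.98 phi -163.9 Tz 0.32 ax 0.319 F [-0.6 -1.2 -3.1] p [ 511.3 -109.1   98.1] w 13.5
t 39.02 phi -164.1 Tz 0.322 ax 0.321 F [ 0.4 -1.5 -4. ] p [ 511.2 -109.1   98. ] w 13.2
t 39.02 p [ 511.2 -109.1   98. ] phi -164.06 tilt [-4.9 -0.9] F [ 0.4 -1.5 -4. ] T [-0.202 -0.091  0.322] tau6 0.11 w 13.2 q1,6 [-25.   49.2]
[0.0, -20.6, -19.5] 0.16 [0.0049 0.0005]
[0.0, -23.4, -16.0] 0.16 
[0.0, -25.6, -12.0] 0.16 
[0.0, -27.2, -7.8] 0.16 
[0.0, -28.1, -3.4] 0.16 
[0.0, -28.3, 1.1] 0.16 
[0.0, -27.8, 5.6] 0.16 
[0.0, -26.5, 10.0] 0.16 
phi -164.1 rot 1.276 q [-25.   16.4 106.3  -0.2  57.6  49.2]
[0.0, -26.7, 0.7] 0.156 [0.0049 0.0005]
[0.0, -26.3, 4.8] 0.156 
[0.0, -25.2, 8.9] 0.156 
[0.0, -23.5, 12.7] 0.156 
[0.0, -21.3, 16.2] 0.156 
[0.0, -18.5, 19.3] 0.156 
phi -164.1 rot 0.936 q [-25.   16.4 106.3  -0.2  57.6  49.2]
```

Emit:
send_rows(series=[{"offset":[0,0,0],"delta_rot":[0,0,0],"gripper":36},{"offset":[0,0,0],"delta_rot":[0,0.005,0],"gripper":36},{"offset":[-44,0,0],"delta_rot":[0,0,0],"gripper":36},{"offset":[0,-26.5,0.5],"delta_rot":[0.158,0,0],"gripper":36},{"offset":[0,-26,5],"delta_rot":[0.158,0,0],"gripper":36},{"offset":[0,-25,9],"delta_rot":[0.158,0,0],"gripper":36},{"offset":[0,-23.5,12.5],"delta_rot":[0.158,0,0],"gripper":36},{"offset":[0,-21,16],"delta_rot":[0.158,0,0],"gripper":36}])

```text
clock: 40.02
tool_pos: [0.4743, 0.0199, 0.147]
tool_rot: [[0.008, -0.508, -0.861], [0.001, -0.861, 0.508], [-1.0, -0.006, -0.006]]
ft_force: [0.3, 0.1, -0.2]
grip_width: 0.0354
```

```bash
python3 -c "
from h import *
info();plan(.4632,.044,.146,-217.7,n=1)"
```

```text
t 40.02 p [474.3  19.9 147. ] phi -210.52 tilt [8.4 1.5] F [ 0.3  0.1 -0.2] T [ 0.124  0.054 -0.012] tau6 -2.279 w 35.4 q1,6 [-12.1 108.3]
[1.0, -15.2, 21.8] 0.125 [-0.0065  0.0055]
phi -210.5 rot 0.125 q [-12.1   5.6 112.3   0.2  61.7 108.3]
```

Emit:
send_rows(series=[{"offset":[0,-13,18],"delta_rot":[0.105,-0.006,0.005],"gripper":36},{"offset":[17,-2,2],"delta_rot":[0,0,0],"gripper":34},{"offset":[24,0,0],"delta_rot":[0,0,0],"gripper":30}])

```text
clock: 40.4
tool_pos: [0.4665, 0.0458, 0.1083]
tool_rot: [[0.008, -0.595, -0.804], [0.001, -0.804, 0.595], [-1.0, -0.005, -0.006]]
ft_force: [0.2, 0.8, -1.0]
grip_width: 0.03
```

```bash
python3 -c "
from h import *
info();plan(.4634,.0438,.0995,-217.7,n=1)"
```

```text
t 40.4 p [466.5  45.8 108.3] phi -216.53 tilt [7.9 0.9] F [ 0.2  0.8 -1. ] T [ 0.035 -0.006  0.046] tau6 0.048 w 30.0 q1,6 [ -9.  117.4]
[8.8, 3.5, 1.3] 0.02 [-0.0058  0.0054]
phi -216.5 rot 0.02 q [-9.000e+00  8.700e+00  1.143e+02  1.000e-01  5.660e+01  1.174e+02]
```

Emit:
send_rows(series=[{"offset":[7,3.5,1.5],"delta_rot":[0.02,-0.006,0.005],"gripper":5},{"offset":[0.5,0,0],"delta_rot":[0,0,0],"gripper":5},{"offset":[0,0,0],"delta_rot":[0,0,0],"gripper":5},{"offset":[0.3,0,0],"delta_rot":[0.05,0,0],"gripper":5},{"offset":[0.3,0,0],"delta_rot":[0.05,0,0],"gripper":5}])

```text
clock: 41.02
tool_pos: [0.4625, 0.0446, 0.0998]
tool_rot: [[-0.001, -0.688, -0.725], [0.003, -0.725, 0.688], [-1.0, -0.001, 0.003]]
ft_force: [1.0, 2.6, -7.2]
grip_width: 0.0134
```

```bash
python3 -c "
from h import *
tq();get_image('wrist');tq()"
```

```text
t 41.02 phi -223.5 Tz 0.395 ax 0.396 F [ 1.   2.6 -7.2] p [462.5  44.6  99.8] w 13.4
t 41.08 phi -223.6 Tz 0.313 ax 0.314 F [ 1.2  2.  -7.7] p [462.5  44.6  99.8] w 13.6
```

Emit:
send_rows(series=[{"offset":[0.25,0,0],"delta_rot":[0.05,0,0],"gripper":5}])

```text
clock: 41.2
tool_pos: [0.4625, 0.0447, 0.0996]
tool_rot: [[-0.001, -0.725, -0.689], [0.003, -0.689, 0.725], [-1.0, -0.001, 0.003]]
ft_force: [1.8, 0.9, -7.2]
grip_width: 0.0134
```

```bash
python3 -c "
from h import *
tq();get_image('wrist');tq()"
```

```text
t 41.2 phi -226.5 Tz 0.428 ax 0.429 F [ 1.8  0.9 -7.2] p [462.5  44.7  99.6] w 13.4
t 41.25 phi -226.6 Tz 0.332 ax 0.333 F [ 1.8  2.2 -6.8] p [462.6  44.7  99.6] w 13.1
```

```bash
python3 -c "
from h import *
AX['c']=(.6638,-.0598)
travel('c',-256.6,n=5)"
```

```text
[0.0, -14.9, -42.8] 0.105 [0.0026 0.0011]
[0.0, -19.3, -41.0] 0.105 
[0.0, -23.5, -38.8] 0.105 
[0.0, -27.4, -36.1] 0.105 
[0.0, -31.0, -33.1] 0.105 
phi -226.6 rot 0.523 q [ -9.3   9.5 114.7   0.2  55.9 127.3]
```

Emit:
send_rows(series=[{"offset":[0,0,0],"delta_rot":[0,0,0],"gripper":36},{"offset":[0,0,0],"delta_rot":[0,0.002,0],"gripper":36},{"offset":[-44,0,0],"delta_rot":[0,0,0],"gripper":36},{"offset":[0,-15,-43],"delta_rot":[0.106,0,0],"gripper":36},{"offset":[0,-19,-41],"delta_rot":[0.106,0,0],"gripper":36},{"offset":[0,-23.5,-39],"delta_rot":[0.106,0,0],"gripper":36},{"offset":[0,-27.5,-36],"delta_rot":[0.106,0,0],"gripper":36},{"offset":[0,-25,-27],"delta_rot":[0.09,0,0],"gripper":36}])

```text
clock: 42.25
tool_pos: [0.6627, -0.0608, 0.1527]
tool_rot: [[0.01, -0.973, -0.232], [-0.003, -0.232, 0.973], [-1.0, -0.009, -0.005]]
ft_force: [0.4, 0.3, 0.3]
grip_width: 0.0357
```

```bash
python3 -c "
from h import *
info();plan(.6638,-.0598,.0995,-256.6,n=1)
d=get_image('side')
cv2.imwrite('pics/sidez3.png',cv2.resize(d['frame'][150:260,190:320,::-1],None,fx=5,fy=5,interpolation=cv2.INTER_CUBIC))"
```

```text
t 42.25 p [662.7 -60.8 152.7] phi -256.58 tilt [10.  -2.8] F [0.4 0.3 0.3] T [ 0.136  0.001 -0.021] tau6 -0.786 w 35.7 q1,6 [-15.4 151.1]
[53.2, -1.3, 0.8] 0.0 [-0.0051  0.009 ]
phi -256.6 rot 0.0 q [-15.4  27.4  83.5  -0.   68.5 151.1]
```

View pics/sidez3.png

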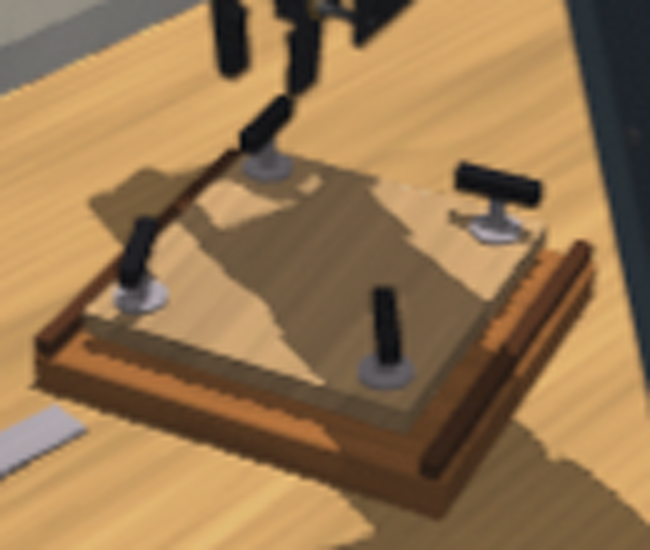

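The side view shows all four screws clear, and the plate close down on the base with an even gap. The next check is screw c.

Emit:
send_rows(series=[{"offset":[20,0,0],"delta_rot":[0,-0.005,0.009],"gripper":34},{"offset":[28,0,0],"delta_rot":[0,0,0],"gripper":30}])

```text
clock: 42.55
tool_pos: [0.6677, -0.0645, 0.1053]
tool_rot: [[0.007, -0.974, -0.229], [-0.003, -0.229, 0.974], [-1.0, -0.006, -0.004]]
ft_force: [-0.9, 0.2, -0.6]
grip_width: 0.0302
```

```bash
python3 -c "
from h import *
info();plan(.6638,-.0598,.0995,-256.6,n=1)"
```

```text
t 42.55 p [667.7 -64.5 105.3] phi -256.79 tilt [ 7.2 -2.9] F [-0.9  0.2 -0.6] T [ 0.094 -0.038 -0.031] tau6 0.036 w 30.2 q1,6 [-15.6 151.2]
[5.8, 2.7, 5.5] -0.003 [-0.0044  0.0063]
phi -256.8 rot -0.003 q [-1.560e+01  3.140e+01  8.370e+01 -1.000e-01  6.450e+01  1.512e+02]
```

Emit:
send_rows(series=[{"offset":[5,3,5.5],"delta_rot":[0,-0.004,0.006],"gripper":5},{"offset":[0,0,0],"delta_rot":[0,0,0],"gripper":5},{"offset":[0,0,0],"delta_rot":[0,0,0],"gripper":5},{"offset":[0.2,0,0],"delta_rot":[0.04,0,0],"gripper":5}])

```text
clock: 43.05
tool_pos: [0.6629, -0.0576, 0.0966]
tool_rot: [[0.003, -0.981, -0.194], [-0.0, -0.194, 0.981], [-1.0, -0.003, -0.001]]
ft_force: [3.6, -2.7, -4.7]
grip_width: 0.0132
```

```bash
python3 -c "
from h import *
tq();get_image('wrist');tq();get_image('wrist');tq()"
```

```text
t 43.05 phi -258.8 Tz 0.326 ax 0.327 F [ 3.6 -2.7 -4.7] p [662.9 -57.6  96.6] w 13.2
t 43.1 phi -258.9 Tz 0.306 ax 0.306 F [ 3.8 -2.6 -5.8] p [662.9 -57.6  96.6] w 13.2
t 43.15 phi -258.8 Tz 0.3 ax 0.3 F [ 3.9 -3.6 -5.6] p [663.  -57.6  96.7] w 13.2
```

```bash
python3 -c "
from h import *
travel('d',-237.2,n=4)
AX['d']=(.6158,.092);travel('d',-237.2,n=4)"
```

```text
[0.0, 4.0, 38.8] -0.094 [-0.0009  0.003 ]
[0.0, 0.3, 39.0] -0.094 
[0.0, -3.3, 38.8] -0.094 
[0.0, -7.0, 38.4] -0.094 
phi -258.8 rot -0.377 q [-15.2  31.6  84.5   0.   63.7 153.6]
[0.0, 4.3, 39.0] -0.094 [-0.0009  0.003 ]
[0.0, 0.6, 39.2] -0.094 
[0.0, -3.1, 39.1] -0.094 
[0.0, -6.7, 38.6] -0.094 
phi -258.8 rot -0.377 q [-15.2  31.6  84.5   0.   63.7 153.6]
```

Emit:
send_rows(series=[{"offset":[0,0,0],"delta_rot":[0,0,0],"gripper":36},{"offset":[0,0,0],"delta_rot":[0,0,0.002],"gripper":36},{"offset":[-44,0,0],"delta_rot":[0,0,0],"gripper":36},{"offset":[0,4,39],"delta_rot":[-0.095,0,0],"gripper":36},{"offset":[0,0.5,39],"delta_rot":[-0.095,0,0],"gripper":36},{"offset":[0,-3,39],"delta_rot":[-0.095,0,0],"gripper":36},{"offset":[0,-6,33],"delta_rot":[-0.08,0,0],"gripper":36},{"offset":[0,0,0],"delta_rot":[0,0,0],"gripper":36}])

```text
clock: 44.15
tool_pos: [0.6146, 0.0922, 0.1465]
tool_rot: [[0.002, -0.839, -0.544], [0.001, -0.544, 0.839], [-1.0, -0.002, -0.001]]
ft_force: [0.3, 0.4, -0.1]
grip_width: 0.0356
```

```bash
python3 -c "
from h import *
info();plan(.6158,.092,.0995,-237.2,n=1)"
```

```text
t 44.15 p [614.6  92.2 146.5] phi -237.05 tilt [2.4 0.8] F [ 0.3  0.4 -0.1] T [ 0.095 -0.06   0.015] tau6 -0.139 w 35.6 q1,6 [ -2.4 144.6]
[47.0, -0.9, -0.8] 0.003 [-0.0007  0.0025]
phi -237.1 rot 0.003 q [-2.400e+00  2.310e+01  9.040e+01  1.000e-01  6.640e+01  1.446e+02]
```

Emit:
send_rows(series=[{"offset":[20,0,0],"delta_rot":[0,0,0.002],"gripper":34},{"offset":[23,0,0],"delta_rot":[0,0,0],"gripper":30}])

```text
clock: 44.4
tool_pos: [0.6166, 0.091, 0.1039]
tool_rot: [[0.006, -0.84, -0.542], [-0.001, -0.542, 0.84], [-1.0, -0.004, -0.004]]
ft_force: [-0.2, 0.3, -0.5]
grip_width: 0.0302
```

```bash
python3 -c "
from h import *
info();plan(.6158,.092,.0985,-237.2,n=1)"
```

```text
t 44.4 p [616.6  91.  103.9] phi -237.15 tilt [ 5.7 -1.2] F [-0.2  0.3 -0.5] T [0.104 0.002 0.065] tau6 -0.002 w 30.2 q1,6 [ -2.5 144.7]
[5.4, 0.2, 1.3] 0.001 [-0.0041  0.0041]
phi -237.2 rot 0.001 q [-2.500e+00  2.640e+01  9.130e+01 -1.000e-01  6.190e+01  1.447e+02]
```

Emit:
send_rows(series=[{"offset":[4.5,0,1],"delta_rot":[0,-0.004,0.004],"gripper":5},{"offset":[0,0,0],"delta_rot":[0,0,0],"gripper":5},{"offset":[0,0,0],"delta_rot":[0,0,0],"gripper":5},{"offset":[0.2,0,0],"delta_rot":[0.04,0,0],"gripper":5}])

```text
clock: 44.9
tool_pos: [0.6163, 0.0915, 0.096]
tool_rot: [[-0.002, -0.864, -0.504], [0.004, -0.504, 0.864], [-1.0, 0.0, 0.005]]
ft_force: [-1.6, 2.5, 0.1]
grip_width: 0.0131
```

```bash
python3 -c "
from h import *
tq();get_image('wrist');tq();get_image('wrist');tq()"
```

```text
t 44.9 phi -239.7 Tz 0.288 ax 0.288 F [-1.6  2.5  0.1] p [616.3  91.5  96. ] w 13.1
t 44.95 phi -239.8 Tz 0.283 ax 0.284 F [-1.   2.6 -1.8] p [616.3  91.5  96. ] w 13.3
t 45.0 phi -239.7 Tz 0.231 ax 0.232 F [-0.8  2.4  0.5] p [616.3  91.5  96. ] w 13.1
```

Emit:
send_rows(series=[{"offset":[0.2,0,0],"delta_rot":[0.04,0,0],"gripper":5},{"offset":[0.2,0,0],"delta_rot":[0.04,0,0],"gripper":5}])

```text
clock: 45.25
tool_pos: [0.6163, 0.0915, 0.0958]
tool_rot: [[-0.002, -0.901, -0.434], [0.004, -0.434, 0.901], [-1.0, 0.0, 0.005]]
ft_force: [-1.0, 2.4, -1.8]
grip_width: 0.0132
```

```bash
python3 -c "
from h import *
tq();get_image('wrist');tq();get_image('wrist');tq()
AX['b']=(.5117,-.109);travel('b',-164.1,n=8)"
```

```text
t 45.25 phi -244.3 Tz 0.28 ax 0.282 F [-1.   2.4 -1.8] p [616.3  91.5  95.8] w 13.2
t 45.3 phi -244.4 Tz 0.278 ax 0.279 F [-0.2  1.9 -1.8] p [616.3  91.5  95.7] w 13.5
t 45.35 phi -244.3 Tz 0.325 ax 0.327 F [-0.2  2.1 -1.6] p [616.3  91.5  95.7] w 13.1
[0.0, 22.7, -16.9] -0.175 [ 0.0051 -0.0003]
[0.0, 25.3, -12.7] -0.175 
[0.0, 27.1, -8.1] -0.175 
[0.0, 28.1, -3.3] -0.175 
[0.0, 28.2, 1.7] -0.175 
[0.0, 27.5, 6.5] -0.175 
[0.0, 25.9, 11.2] -0.175 
[0.0, 23.6, 15.6] -0.175 
phi -244.3 rot -1.399 q [ -2.6  27.3  91.2   0.3  61.7 151.6]
```

Emit:
send_rows(series=[{"offset":[0.2,0,0],"delta_rot":[0.05,0,0],"gripper":5}])

```text
clock: 45.48
tool_pos: [0.6163, 0.0915, 0.0957]
tool_rot: [[-0.002, -0.921, -0.389], [0.005, -0.389, 0.921], [-1.0, 0.0, 0.005]]
ft_force: [-0.1, 2.4, -1.2]
grip_width: 0.0136
```

```bash
python3 -c "
from h import *
tq();get_image('wrist');tq();get_image('wrist');tq()
AX['b']=(.5117,-.109);travel('b',-164.1,n=8)"
```

```text
t 45.48 phi -247.1 Tz 0.416 ax 0.417 F [-0.1  2.4 -1.2] p [616.3  91.5  95.7] w 13.6
t 45.52 phi -247.2 Tz 0.344 ax 0.346 F [ 0.   2.6 -0. ] p [616.3  91.5  95.6] w 13.2
t 45.58 phi -247.1 Tz 0.23 ax 0.232 F [-0.4  3.3 -1.2] p [616.4  91.5  95.6] w 12.9
[0.0, 21.8, -18.0] -0.181 [ 0.0051 -0.0004]
[0.0, 24.7, -13.8] -0.181 
[0.0, 26.8, -9.1] -0.181 
[0.0, 28.0, -4.1] -0.181 
[0.0, 28.3, 1.0] -0.181 
[0.0, 27.6, 6.0] -0.181 
[0.0, 26.1, 10.9] -0.181 
[0.0, 23.7, 15.4] -0.181 
phi -247.1 rot -1.448 q [ -2.6  27.3  91.2   0.3  61.6 154.4]
```

Emit:
send_rows(series=[{"offset":[0,0,0],"delta_rot":[0,0,0],"gripper":36},{"offset":[0,0,0],"delta_rot":[0,0.005,0],"gripper":36},{"offset":[-44,0,0],"delta_rot":[0,0,0],"gripper":36},{"offset":[0,22,-18],"delta_rot":[-0.183,0,0],"gripper":36},{"offset":[0,24.5,-14],"delta_rot":[-0.183,0,0],"gripper":36},{"offset":[0,27,-9],"delta_rot":[-0.183,0,0],"gripper":36},{"offset":[0,28,-4],"delta_rot":[-0.183,0,0],"gripper":36},{"offset":[0,28,1],"delta_rot":[-0.183,0,0],"gripper":36}])

```text
clock: 46.58
tool_pos: [0.5534, -0.04, 0.1437]
tool_rot: [[0.005, -0.228, -0.974], [-0.006, -0.974, 0.228], [-1.0, 0.005, -0.007]]
ft_force: [0.4, 0.5, 0.1]
grip_width: 0.0359
```

```bash
python3 -c "
from h import *
info();plan(.5117,-.109,.146,-164.1,n=4)"
```

```text
t 46.58 p [553.4 -40.  143.7] phi -193.17 tilt [ 5.4 -5.9] F [0.4 0.5 0.1] T [0.075 0.012 0.003] tau6 2.549 w 35.9 q1,6 [-16.3  87. ]
[-0.6, 19.2, 6.2] -0.127 [-0.0066 -0.0045]
[-0.6, 18.2, 8.6] -0.127 
[-0.6, 17.0, 10.8] -0.127 
[-0.6, 15.5, 12.9] -0.127 
phi -193.2 rot -0.507 q [-16.3  15.6 100.8  -0.3  63.2  87. ]
```

Emit:
send_rows(series=[{"offset":[-1,19,6],"delta_rot":[-0.127,-0.006,-0.004],"gripper":36},{"offset":[-1,18,8.5],"delta_rot":[-0.127,0,0],"gripper":36},{"offset":[-1,17,11],"delta_rot":[-0.127,0,0],"gripper":36},{"offset":[0,11.5,10],"delta_rot":[-0.1,0,0],"gripper":36},{"offset":[0,0,0],"delta_rot":[0,0,0],"gripper":36}])

```text
clock: 47.2
tool_pos: [0.5132, -0.1104, 0.1487]
tool_rot: [[0.003, 0.263, -0.965], [-0.005, -0.965, -0.263], [-1.0, 0.006, -0.001]]
ft_force: [-0.5, -1.2, -0.2]
grip_width: 0.036
```

```bash
python3 -c "
from h import *
info();plan(.5117,-.109,.0985,-164.1,n=1)"
```

```text
t 47.2 p [ 513.2 -110.4  148.7] phi -164.75 tilt [ 2.7 -5.1] F [-0.5 -1.2 -0.2] T [0.06  0.044 0.009] tau6 -0.695 w 36.0 q1,6 [-25.   49.9]
[50.2, -1.8, 1.1] -0.011 [-0.0013 -0.0057]
phi -164.8 rot -0.011 q [-25.   11.7 104.9  -0.2  63.1  49.9]
```

Emit:
send_rows(series=[{"offset":[20,-1,1],"delta_rot":[-0.011,-0.001,-0.006],"gripper":34},{"offset":[25,0,0],"delta_rot":[0,0,0],"gripper":30}])

```text
clock: 47.45
tool_pos: [0.5139, -0.1099, 0.1035]
tool_rot: [[0.005, 0.272, -0.962], [-0.001, -0.962, -0.272], [-1.0, 0.003, -0.004]]
ft_force: [-0.6, 0.3, -0.9]
grip_width: 0.0302
```

```bash
python3 -c "
from h import *
info();plan(.5117,-.109,.0985,-164.1,n=1)"
```

```text
t 47.45 p [ 513.9 -109.9  103.5] phi -164.24 tilt [ 4.7 -1.3] F [-0.6  0.3 -0.9] T [-0.013  0.03  -0.007] tau6 -0.077 w 30.2 q1,6 [-25.1  49.2]
[5.0, -1.5, 1.8] -0.002 [-0.0042 -0.0025]
phi -164.2 rot -0.002 q [-2.510e+01  1.580e+01  1.061e+02  1.000e-01  5.770e+01  4.920e+01]
```

Emit:
send_rows(series=[{"offset":[4,-1.5,1.8],"delta_rot":[0,-0.004,-0.002],"gripper":5},{"offset":[0,0,0],"delta_rot":[0,0,0],"gripper":5},{"offset":[0,0,0],"delta_rot":[0,0,0],"gripper":5},{"offset":[0.1,0,0],"delta_rot":[0.03,0,0],"gripper":5}])

```text
clock: 47.95
tool_pos: [0.5106, -0.1092, 0.0965]
tool_rot: [[-0.005, 0.243, -0.97], [-0.003, -0.97, -0.243], [-1.0, 0.002, 0.005]]
ft_force: [-0.7, -1.8, -2.3]
grip_width: 0.0134
```

```bash
python3 -c "
from h import *
tq();get_image('wrist');tq();get_image('wrist');tq()
AX['a']=(.4632,.044);travel('a',-226.6,n=6)"
```

```text
t 47.95 phi -166.0 Tz 0.338 ax 0.338 F [-0.7 -1.8 -2.3] p [ 510.6 -109.2   96.5] w 13.4
t 48.0 phi -166.0 Tz 0.369 ax 0.368 F [-0.3 -2.  -2.8] p [ 510.6 -109.2   96.5] w 13.3
t 48.05 phi -165.9 Tz 0.285 ax 0.284 F [-0.8 -3.2 -2.7] p [ 510.6 -109.2   96.5] w 13.4
[0.0, -26.7, 1.5] 0.176 [ 0.0049 -0.0016]
[0.0, -26.0, 6.1] 0.176 
[0.0, -24.5, 10.6] 0.176 
[0.0, -22.3, 14.7] 0.176 
[0.0, -19.4, 18.4] 0.176 
[0.0, -15.8, 21.5] 0.176 
phi -165.9 rot 1.059 q [-25.   16.4 106.4  -0.3  57.3  51.1]
```

```bash
python3 -c "
from h import *
AX['c']=(.6635,-.0595);travel('c',-258.9,n=9)"
```

```text
[0.0, -1.2, -17.8] 0.18 [ 0.0049 -0.0016]
[0.0, -4.4, -17.3] 0.18 
[0.0, -7.4, -16.2] 0.18 
[0.0, -10.2, -14.6] 0.18 
[0.0, -12.7, -12.6] 0.18 
[0.0, -14.7, -10.1] 0.18 
[0.0, -16.3, -7.3] 0.18 
[0.0, -17.4, -4.2] 0.18 
[0.0, -17.8, -1.1] 0.18 
phi -165.9 rot 1.622 q [-25.   16.4 106.4  -0.3  57.3  51.1]
```

Emit:
send_rows(series=[{"offset":[0,0,0],"delta_rot":[0,0,0],"gripper":36},{"offset":[0,0,0],"delta_rot":[0,0.005,-0.002],"gripper":36},{"offset":[-46,0,0],"delta_rot":[0,0,0],"gripper":36},{"offset":[0,-1,-18],"delta_rot":[0.183,0,0],"gripper":36},{"offset":[0,-4.5,-17],"delta_rot":[0.183,0,0],"gripper":36},{"offset":[0,-7.5,-16],"delta_rot":[0.183,0,0],"gripper":36},{"offset":[0,-10,-14.5],"delta_rot":[0.183,0,0],"gripper":36},{"offset":[0,-12.5,-12.5],"delta_rot":[0.183,0,0],"gripper":36}])

```text
clock: 49.05
tool_pos: [0.5985, -0.0813, 0.1467]
tool_rot: [[0.006, -0.64, -0.768], [0.004, -0.768, 0.64], [-1.0, -0.007, -0.002]]
ft_force: [-0.8, -0.3, 0.5]
grip_width: 0.0358
```

```bash
python3 -c "
from h import *
info();plan(.6635,-.0595,.146,-258.9,n=5)"
```

```text
t 49.05 p [598.5 -81.3 146.7] phi -219.81 tilt [5.8 3.8] F [-0.8 -0.3  0.5] T [ 0.083  0.038 -0.004] tau6 -2.181 w 35.8 q1,6 [-19.1 110.5]
[0.1, -11.7, -7.2] 0.136 [-0.002   0.0066]
[0.1, -12.5, -5.5] 0.136 
[0.1, -13.2, -3.8] 0.136 
[0.1, -13.6, -2.0] 0.136 
[0.1, -13.7, -0.1] 0.136 
phi -219.8 rot 0.682 q [-19.1  21.   93.3   0.3  65.5 110.5]
```

Emit:
send_rows(series=[{"offset":[0,-12,-7],"delta_rot":[0.137,-0.002,0.006],"gripper":36},{"offset":[0,-12.5,-5.5],"delta_rot":[0.137,0,0],"gripper":36},{"offset":[0,-13,-4],"delta_rot":[0.137,0,0],"gripper":36},{"offset":[0,-13.5,-2],"delta_rot":[0.137,0,0],"gripper":36},{"offset":[0,-9.5,0],"delta_rot":[0.105,0,0],"gripper":36},{"offset":[0,0,0],"delta_rot":[0,0,0],"gripper":36}])

```text
clock: 49.8
tool_pos: [0.6632, -0.0588, 0.1477]
tool_rot: [[0.003, -0.98, -0.2], [0.004, -0.2, 0.98], [-1.0, -0.004, 0.003]]
ft_force: [-0.2, 0.5, 0.1]
grip_width: 0.0361
```

```bash
python3 -c "
from h import *
info();plan(.6635,-.0595,.098,-258.9,n=1)"
```

```text
t 49.8 p [663.2 -58.8 147.7] phi -258.49 tilt [3.2 3.8] F [-0.2  0.5  0.1] T [ 0.101 -0.021  0.014] tau6 0.61 w 36.1 q1,6 [-15.4 153. ]
[49.7, -0.2, -0.7] 0.007 [0.0031 0.0039]
phi -258.5 rot 0.007 q [-15.4  28.   83.2   0.3  68.6 153. ]
```

Emit:
send_rows(series=[{"offset":[20,0,0],"delta_rot":[0.006,0.003,0.004],"gripper":34},{"offset":[26,0,0],"delta_rot":[0,0,0],"gripper":30}])

```text
clock: 50.05
tool_pos: [0.6641, -0.0591, 0.1018]
tool_rot: [[0.004, -0.98, -0.197], [-0.001, -0.197, 0.98], [-1.0, -0.003, -0.002]]
ft_force: [0.1, 0.8, 0.1]
grip_width: 0.0302
```

```bash
python3 -c "
from h import *
info();plan(.6635,-.0595,.098,-258.9,n=1)"
```

```text
t 50.05 p [664.1 -59.1 101.8] phi -258.66 tilt [ 3.7 -1. ] F [0.1 0.8 0.1] T [ 0.143 -0.052 -0.067] tau6 0.057 w 30.2 q1,6 [-15.3 153.4]
[3.8, 0.6, -0.3] 0.004 [-0.0017  0.0035]
phi -258.7 rot 0.004 q [-15.3  31.4  84.2   0.   64.2 153.4]
```

Emit:
send_rows(series=[{"offset":[3,0.5,0],"delta_rot":[0,-0.002,0.003],"gripper":5},{"offset":[0,0,0],"delta_rot":[0,0,0],"gripper":5},{"offset":[0,0,0],"delta_rot":[0,0,0],"gripper":5},{"offset":[0.15,0,0],"delta_rot":[0.04,0,0],"gripper":5}])

```text
clock: 50.55
tool_pos: [0.6633, -0.0585, 0.0953]
tool_rot: [[0.0, -0.987, -0.16], [0.002, -0.16, 0.987], [-1.0, -0.001, 0.002]]
ft_force: [2.7, 0.1, -3.2]
grip_width: 0.0134
```

```bash
python3 -c "
from h import *
tq();get_image('wrist');tq();get_image('wrist');tq();get_image('wrist');tq()"
```

```text
t 50.55 phi -260.8 Tz 0.311 ax 0.311 F [ 2.7  0.1 -3.2] p [663.3 -58.5  95.3] w 13.4
t 50.6 phi -260.9 Tz 0.32 ax 0.321 F [ 2.  -0.4 -4.2] p [663.3 -58.5  95.3] w 12.9
t 50.65 phi -260.8 Tz 0.265 ax 0.265 F [ 2.7  0.1 -3.9] p [663.3 -58.5  95.3] w 13.2
t 50.7 phi -260.8 Tz 0.342 ax 0.342 F [ 2.6  0.8 -4.2] p [663.3 -58.5  95.4] w 13.4
```

Emit:
send_rows(series=[{"offset":[0,0,0],"delta_rot":[0,0,0],"gripper":40},{"offset":[0,0,0],"delta_rot":[0,0,0],"gripper":40},{"offset":[-40,0,0],"delta_rot":[0,0,0],"gripper":40},{"offset":[-60,0,0],"delta_rot":[0,0,0],"gripper":40},{"offset":[-60,0,0],"delta_rot":[0,0,0],"gripper":40},{"offset":[0,0,0],"delta_rot":[0,0,0],"gripper":40},{"offset":[0,0,0],"delta_rot":[0,0,0],"gripper":40}])

```text
clock: 51.58
tool_pos: [0.6625, -0.0595, 0.2617]
tool_rot: [[-0.0, -0.987, -0.161], [0.002, -0.161, 0.987], [-1.0, -0.0, 0.002]]
ft_force: [-0.5, 0.2, -0.8]
grip_width: 0.0399
```

```bash
python3 -c "
from h import *
info()
d=get_image('side'); cv2.imwrite('pics/side9.png',d['frame'][:,:,::-1])
cv2.imwrite('pics/sidez9.png',cv2.resize(d['frame'][150:260,190:320,::-1],None,fx=5,fy=5,interpolation=cv2.INTER_CUBIC))"
```

```text
t 51.58 p [662.5 -59.5 261.7] phi -260.71 tilt [-0.2  2.1] F [-0.5  0.2 -0.8] T [ 0.153 -0.04   0.019] tau6 -0.001 w 39.9 q1,6 [-15.4 155.3]
```

View pics/side9.png

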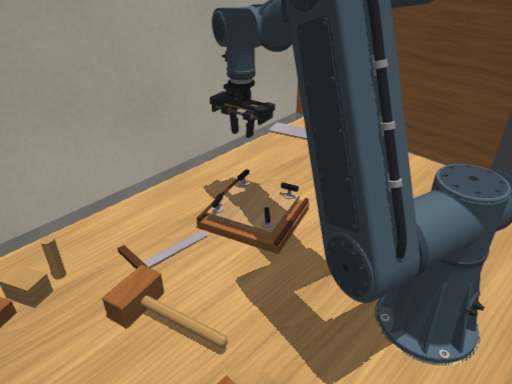

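View pics/sidez9.png

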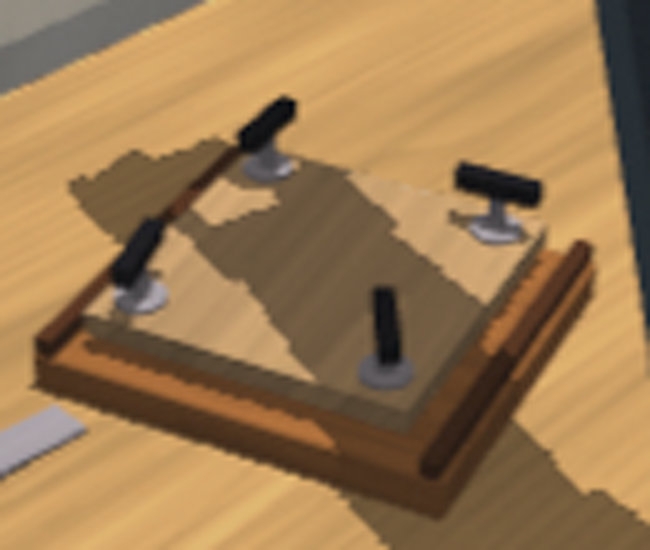

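The final picture shows the gripper clear of the press, with the plate down and level. The mallet, around (150, 300), and the try square, around (160, 250), have not moved. I'm handing it in.

```bash
python3 -c "
from plant import manip
print(manip.job_done())"
```

```text
the job is handed in; nothing more can be done
None
```

The veneer press is closed and handed in at about 52 s of the 72 s allowed. I got no verdict back, so whether it passes is not confirmed.

I turned the four screws in crosswise passes: a–c–b–d at 0.36, 0.45 and 0.36 rad each, then small steps guided by the torque at the wrist. Screws b, c and d each got a second check.

| Screw | Last torque (N m) | Estimated clamping force (N) |
|---|---|---|
| a | about 0.33 (a row-end reading was 0.43) | 24–30 |
| b | about 0.34–0.36 | about 27 |
| c | about 0.31–0.32 | about 21 |
| d | about 0.34 held (0.42 at the end of the turn, 0.23 a moment later) | about 22–25 |

- **Torque noise:** single readings scatter by about 0.04 N m, which is roughly 8 N. Readings taken at the end of a turn ran higher than those taken while holding, so these forces are estimates. None was below the 10 N needed or judged to be above 40 N.
- **Screw a:** I did not check it again after the last small turns of b, c and d.
- **Plate level:** I judged it only by eye from the side picture, where it looks down and level; its tilt was not measured.
- **Bystanders:** the mallet and try square look unmoved in the last side picture. The glue bottle was not in that picture; I steered clear of it, but did not check it at the end.
- **Gripper:** it was open and about 16 cm above the screws when I handed in.

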